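# Refit the beater rotor and lid of a soil mill

### The arm

A 6-joint arm with a two-finger parallel gripper is mounted at the origin on the work surface. World frame = base frame: x ahead of the robot, y to its left, z up, the work surface at z = 0. Lengths are in m, angles in degrees, forces in N, time in s.
With the tool pointing down it reaches from about 0.35 to 0.775 m from the base axis. Payload 7.3 kg.
Tool frame: the origin (TCP) lies midway between the tips of the shut fingers; the grasp point (between the pads) lies 19 mm behind it; z points along the fingers, x is the direction in which the jaws open and shut, and the axes are right-handed (so a half turn about z gives the same grasp; the last joint's range is limited). The gripper opens to 92 mm and grips with 3 to 60 N. Pads are 19 mm wide; open, the fingers measure 130 mm over their backs; the gripper's body (75 mm by 190 mm) begins 47 mm behind the grasp point.
Start: joints at [58.843, 19.595, 87.324, -0, 73.075, -8.365], TCP at [0.203, 0.484, 0.201] pointing down, gripper open.
Joint ranges: [-145.02, 145.02], [-44.19, 115.74], [2.07, 154.8], [-57.11, 237.11], [16.16, 152.29], [-177.93, 177.93]. Speed limits (degrees/s): [147.25, 147.25, 180, 180, 180, 180].

### API

Orientations are given as a 3x3 rotation matrix whose columns are the frame's x, y, z axes.
In Python, from rig import get_state, camera, job_done gives the robot as it stands.
- The arm moves only by the tool play_rows, never from a script. Its argument "moves" is a list that holds one entry, the list of rows, each a list of 6 numbers: the shift along the tool's x, y, z in m, then the turn, a rotation vector about the tool's x, y, z in rad. A call has 1 to 12 rows; each row is the pose to reach, as a shift and turn from the pose commanded when the call began, along the tool's axes at that moment; what a row does not reach only later rows make up. A row lasts 1/8 s, in which the tool goes at most 62.5 mm and 10.7 degrees, less where a joint would pass 70% of its speed; a pose out of reach is approached as far as the arm can. A call with a gripper value outside its range is refused whole. "hand" is the closure, from -1 (fully open) to 1 (shut), so that 0 is half open, set as the call begins (left out, the last holds). The fingers move at their own pace and stop on an object; "squeeze" is the grip in N (left out, the last holds). Time passes only in rows, so rows that repeat a pose let the fingers close. It gives the time, the measured TCP pose, the force and the opening at its end, in the units of the state.
- get_state(): the state, without advancing time (a new reading comes with each control period).
- camera(name): name is "scene" or "top" or "wrist"; returns a dict with "color" (480x640x3 uint8, blue, green, red), "range_z" (480x640 float32, m along the optical axis (not along the pixel's ray), 0 where there is no reading), "vfov" (degrees; the focal length in pixels is half the picture's height over the tangent of half this angle, whatever the lens; pixels are square), "cx", "cy" (the principal point, pixels), "position" and "orientation" of the camera in the world; the wrist camera has in their place "hand_eye" (4x4, takes a point from camera to tool coordinates, whose origin is the TCP and whose axes are the tool frame's). Camera axes: x right, y up, looking along -z (the intrinsics and any distortion apply to the point x, -y, -z); pixel columns grow to the right and rows downward; lengths in m; the calibration is good to about 2 mm. A picture is of the moment at which its call begins: read the wrist's pose just before it.
- job_done(): hands the job in, once; it reports no verdict.
The state is a dict: "time": time; "joint_pos": joint angles; "qd": joint speeds; "tau": joint torques, N m; "position": TCP position; "tool_rot": TCP orientation; "force": force on the tool from outside, world axes, zero at the start; "torque": the same for the moment, N m; "opening": finger opening in m.
Only numpy, scipy, OpenCV 4.12 (cv2) and the standard library are available. Lean on these libraries where they do the work, as an engineer would, in place of code of your own. Each camera call takes 0.05 s, during which the arm holds its last target.

### The job

The soil mill's washed parts are drying on the mats: put it back together for the next sample. Set the four-armed beater rotor over the drive shaft in the grinding chamber and turn it under light pressure, never forcing it, until its slots drop over the drive pin and it sits fully home; then set the lid gently on the chamber so that it lies flush on the rim, and leave the other things where they are.

Things in the scene. Friction and masses are not known exactly. Their poses are not given: they have to be found in the camera images.
- mill: Bench soil mill, fixed to the bench: grey housing 220 x 170 mm, 106 mm high, with a round steel grinding chamber on top. Origin on the bench below the chamber's axis, 120 mm below mill_seat; z up, -x to its front panel; its place and yaw vary. It carries the drive spindle, whose motor resists turning with 0.15 N m: a rotor pressed lightly (under about 8 N) slips round on it, one pressed hard drags it along.
- mill_seat (a point): On the mill's vertical drive axis, at the top of the 44 mm wide spindle shoulder on which the rotor's foot rests when fully home. A round-nosed shaft 11 mm thick stands on it, tip 31.5 mm above this point. A level drive pin, 9 mm thick, 42 mm long, crosses the shaft and lies on the shoulder. Which way the pin points differs every time and is not measured. Pressing on it with over 35 N would bend it.
- chamber_rim (a point): Centre of the grinding chamber's open rim, on the drive axis, 68 mm above mill_seat. Chamber: inner radius 62 mm, wall 5 mm, its floor 8 mm below mill_seat, 76 mm deep.
- rotor_knob (a point): Centre of the round fluted knob (34 mm diameter, 24 mm tall) on top of the steel beater rotor, on its axis; 46 mm above the rotor's underside, 12 mm below its top (58 mm tall over all). Grip it here. The rotor stands upright on a green drying mat (3 mm thick) on one side of the mill, the lid on the other side.
- rotor_foot (a point): Centre of the rotor's underside, on its axis; meets mill_seat when fully home. The foot, 42 mm across, has two crossing slots along this frame's x and y, each 12 mm wide and 12 mm deep: it fits over the drive pin at every quarter turn, within about 4 degrees. Otherwise it rides on the pin, 9 mm above home, and drops when turned into line. A 14 mm bore, 34 mm deep, takes the shaft.
- rotor: The whole rotor, about 0.36 kg, origin and axes as rotor_foot, z up. Four flat arms with upright beater plates point at 45 degrees between its x and y axes, reach 51 mm from the axis and stand no higher than 23 mm above the underside.
- lid_knob (a point): Centre of the round black knob (34 mm diameter, 22 mm tall) of the mill's lid, on its axis: 30 mm above the lid's lowest face, 25 mm above lid_edge, 11 mm below the knob's top. Grip it here.
- lid_edge (a point): Centre of the underside of the lid's disc, 25 mm below lid_knob; meets chamber_rim when the lid lies flush.
- lid: The whole lid, about 0.22 kg: black disc 140 mm across, 6 mm thick, under it a tapered spigot 5 mm deep (106 to 115 mm across) that enters the chamber. Origin at the centre of the spigot's underside, z up. It cannot go down flush while the rotor still rides on the pin.
- knife: spare two-winged knife, steel, 90 long, hub 24 across and 16 high, lying flat; not needed, leave alone (origin at its underside, or as it lies; loose)
- ring_sieve: spare ring sieve, open steel ring 112 across and 34 high; not needed, leave alone (origin at its underside, or as it lies; loose)
- brush: wooden-handled cleaning brush, 170 long, lying down; leave alone (origin at its underside, or as it lies; loose)
- spanner: steel spanner, 150 long, lying down; leave alone (origin at its underside, or as it lies; loose)
- jar_a: clear screw-capped sample jar, 60 across, 75 high; leave alone (origin at its underside, or as it lies; loose)
- jar_b: another such jar, 60 across, 75 high; leave alone (origin at its underside, or as it lies; loose)
- beaker: white plastic beaker, 68 across the rim, 85 high; leave alone (origin at its underside, or as it lies; loose)

How it is judged:
By the outcome, as a careful person would: the job done as asked, in the order asked, and still so for the second after the job is handed in, with the robot touching nothing.
It also fails if it takes over 72 s, if anything falls off the work surface, if the arm or the gripper's body presses on something with over 40 N, if the wrist force passes 120 N, or if a joint passes its speed limit or range.

## Working session

There is one attempt and no reset: what is moved stays moved. The work goes in short steps, Python scripts to look and compute and a tool call to move; the robot and the scene stay as the last step left them, time stands still between calls to the robot, and variables do not carry over. Pictures are saved under pics/ and viewed, and the job is handed in when it is done.

Besides the shell and the picture viewer there is one more tool, called by a JSON object that holds its "api" and its "payload", one argument or row to a line. play_rows: Moves the arm, as the interface text tells. Its arguments: {"type":"object","properties":{"moves":{"type":"array","items":{"type":"array","items":{"type":"array","items":{"type":"number"}}}},"hand":{"type":"number"},"squeeze":{"type":"number"}},"required":["moves"]}

```bash
ls; mkdir -p pics; cat > h.py <<'E'
import numpy as np, cv2
from rig import get_state, camera, job_done
def K(c):
    f=240/np.tan(np.radians(c['vfov'])/2); return f,c['cx'],c['cy']
def pose(c,s=None):
    if 'hand_eye' in c:
        T=np.eye(4);T[:3,:3]=np.array(s['tool_rot']);T[:3,3]=s['position'];T=T@np.array(c['hand_eye']);return T[:3,:3],T[:3,3]
    return np.array(c['orientation']).reshape(3,3),np.array(c['position'])
E
python3 - <<'E'
from h import *
print(get_state())
for n in ['scene','top','wrist']:
    s=get_state();c=camera(n)
    cv2.imwrite(f'pics/{n}0.png',c['color']); np.savez(f'{n}0.npz',color=c['color'],d=c['range_z'])
    print(n,{k:v for k,v in c.items() if k not in('color','range_z')})
E
```

```text
pics
{'time': 0.0, 'joint_pos': array([ 5.88431523e+01,  1.96364493e+01,  8.73791033e+01, -1.36752109e-03,
        7.30735694e+01, -8.36601297e+00]), 'qd': array([ 0.00604721,  0.0175041 ,  0.05957199,  0.00880907,  0.02506934,
       -0.05476968]), 'tau': array([-1.27843330e-03, -4.31239164e+01, -2.44216543e+01,  7.17010559e-02,
        5.58729633e-02, -1.11379027e-04]), 'position': array([0.20312257, 0.48361717, 0.20003347]), 'tool_rot': array([[ 3.87361088e-01,  9.21927747e-01, -7.85234063e-04],
       [ 9.21926792e-01, -3.87361830e-01, -1.34291537e-03],
       [-1.54224064e-03, -2.03735164e-04, -9.99998790e-01]]), 'force': array([ 0.02984157,  0.32767709, -0.38402121]), 'torque': array([-0.03933718, -0.04441952, -0.02336295]), 'opening': 0.09193809933754868}
scene {'vfov': 49.75733782555593, 'cx': 315.9454868974193, 'cy': 237.36970474759832, 'position': array([1.18039174, 0.54081072, 1.06422981]), 'orientation': array([[-0.63508618, -0.58501093,  0.50440832],
       [ 0.77218697, -0.46407085,  0.43401099],
       [-0.01981998,  0.66513191,  0.7464628 ]])}
top {'vfov': 45.910873280699576, 'cx': 323.1342416927561, 'cy': 241.64382351513714, 'position': array([0.36322746, 0.00283732, 1.55235024]), 'orientation': array([[-0.02648517,  0.98951738, -0.14196443],
       [-0.99963536, -0.02546903,  0.00897031],
       [ 0.00526058,  0.14215024,  0.98983111]])}
wrist {'vfov': 62.273070817750224, 'cx': 315.4276291840437, 'cy': 238.59414122680593, 'hand_eye': array([[ 9.99998319e-01,  1.73336090e-03, -5.97092467e-04,
         1.55576748e-03],
       [ 1.48990421e-03, -9.58151953e-01, -2.86256207e-01,
        -7.66714669e-02],
       [-1.06829063e-03,  2.86254836e-01, -9.58152925e-01,
        -1.82630326e-01],
       [ 0.00000000e+00,  0.00000000e+00,  0.00000000e+00,
         1.00000000e+00]])}
```

View pics/top0.png

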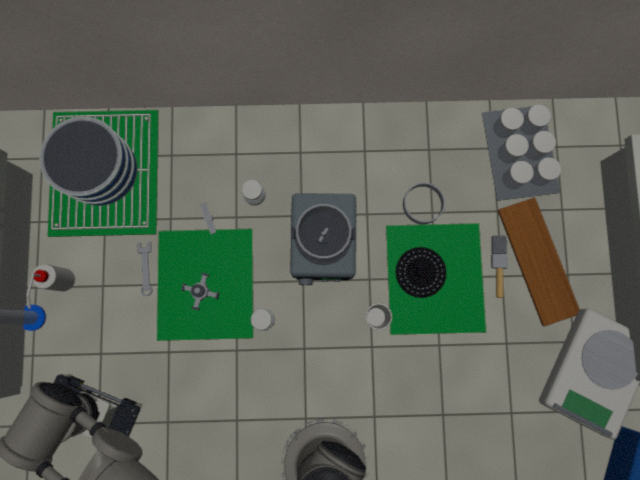

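View pics/scene0.png

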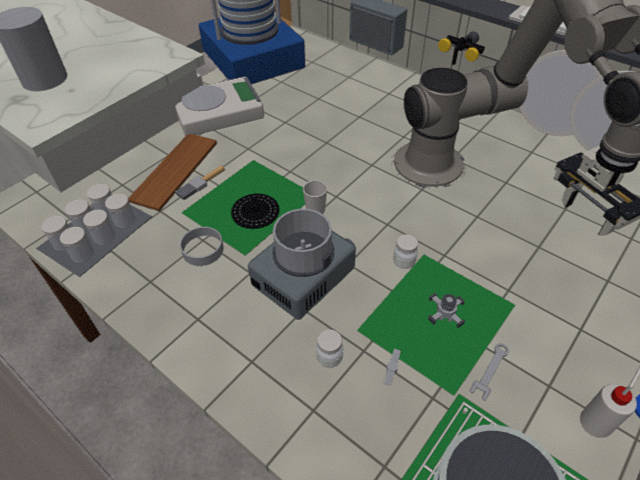

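View pics/wrist0.png

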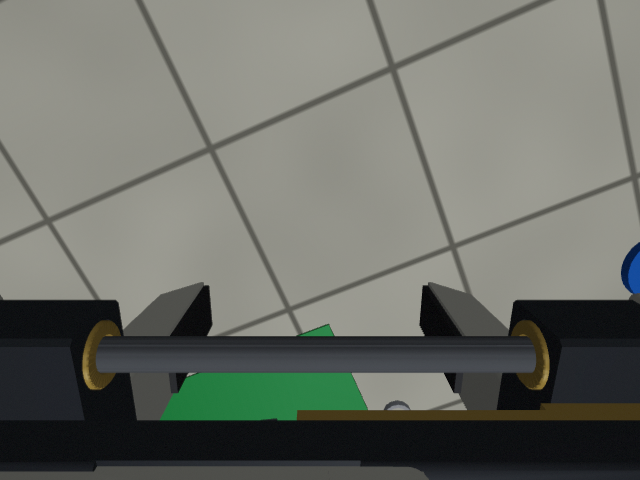

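The top view shows the rotor near (199,291) on the left mat, the chamber near (323,231) with the pin visible, and the lid near (421,272) on the right mat. I'll measure these with depth and zoom in.

```bash
cat >> h.py <<'E'
def cloud(c,s=None):
    f,cx,cy=K(c);R,p=pose(c,s);d=c['range_z']
    v,u=np.mgrid[0:480,0:640]
    P=np.stack([(u-cx)/f*d,-(v-cy)/f*d,-d],-1)@R.T+p
    P[d<=0]=np.nan
    return P
def ray(c,u,v,z,s=None):
    f,cx,cy=K(c);R,p=pose(c,s)
    r=R@np.array([(u-cx)/f,-(v-cy)/f,-1]);return p+r*(z-p[2])/r[2]
def circ(xy):
    A=np.c_[2*xy,np.ones(len(xy))];b=(xy**2).sum(1);q=np.linalg.lstsq(A,b,rcond=None)[0]
    return q[:2],np.sqrt(q[2]+q[:2]@q[:2])
E
python3 - <<'E'
from h import *
c=camera('top');P=cloud(c);im=c['color']
for n,(u,v) in dict(rotor=(199,291),mill=(323,231),lid=(421,272)).items():
    W=P[v-45:v+45,u-45:u+45]
    print(n,P[v,u],np.nanmax(W[...,2]))
    h,e=np.histogram(W[...,2][~np.isnan(W[...,2])],bins=np.arange(-.01,.25,.006));print([(round(a,3),b) for a,b in zip(e,h) if b])
big=[cv2.resize(im[v-50:v+50,u-66:u+66],None,fx=4,fy=4,interpolation=2)[:, :] for u,v in((199,291),(323,231),(421,272))]
for i,b in enumerate(big): cv2.imwrite(f'pics/z{i}.png',b)
# rim
m=(abs(P[...,2]-.188)<.006);v,u=np.nonzero(m);ok=(abs(u-323)<45)&(abs(v-231)<45);xy=P[v[ok],u[ok],:2]
ct=np.median(xy,0)
for _ in range(5):
    r=np.hypot(*(xy-ct).T);k=(r>.055)&(r<.072);ct,rad=circ(xy[k])
print('rim',ct,rad,k.sum())
E
```

```text
rotor [0.45448751 0.31740244 0.06526382] 0.0680896166832956
[(np.float64(-0.01), np.int64(113)), (np.float64(-0.004), np.int64(2356)), (np.float64(0.002), np.int64(4316)), (np.float64(0.008), np.int64(810)), (np.float64(0.014), np.int64(45)), (np.float64(0.02), np.int64(141)), (np.float64(0.026), np.int64(70)), (np.float64(0.032), np.int64(45)), (np.float64(0.038), np.int64(29)), (np.float64(0.044), np.int64(4)), (np.float64(0.05), np.int64(13)), (np.float64(0.056), np.int64(64)), (np.float64(0.062), np.int64(65)), (np.float64(0.068), np.int64(1))]
mill [ 0.59103626 -0.01023304  0.15171069] 0.19640077961163427
[(np.float64(-0.01), np.int64(280)), (np.float64(-0.004), np.int64(1495)), (np.float64(0.002), np.int64(886)), (np.float64(0.008), np.int64(58)), (np.float64(0.074), np.int64(3)), (np.float64(0.08), np.int64(3)), (np.float64(0.086), np.int64(8)), (np.float64(0.092), np.int64(88)), (np.float64(0.098), np.int64(756)), (np.float64(0.104), np.int64(1730)), (np.float64(0.11), np.int64(1420)), (np.float64(0.116), np.int64(347)), (np.float64(0.122), np.int64(112)), (np.float64(0.128),
[... 452 characters left out ...]
0141584443
[(np.float64(-0.01), np.int64(171)), (np.float64(-0.004), np.int64(2031)), (np.float64(0.002), np.int64(3283)), (np.float64(0.008), np.int64(1202)), (np.float64(0.014), np.int64(1032)), (np.float64(0.02), np.int64(111)), (np.float64(0.026), np.int64(14)), (np.float64(0.032), np.int64(11)), (np.float64(0.038), np.int64(75)), (np.float64(0.044), np.int64(61)), (np.float64(0.05), np.int64(11)), (np.float64(0.056), np.int64(7)), (np.float64(0.062), np.int64(10)), (np.float64(0.068), np.int64(7)), (np.float64(0.074), np.int64(11)), (np.float64(0.08), np.int64(13)), (np.float64(0.086), np.int64(15)), (np.float64(0.092), np.int64(2))]
rim [ 0.58640077 -0.01102653] 0.06459163070088429 362
```

View pics/z0.png

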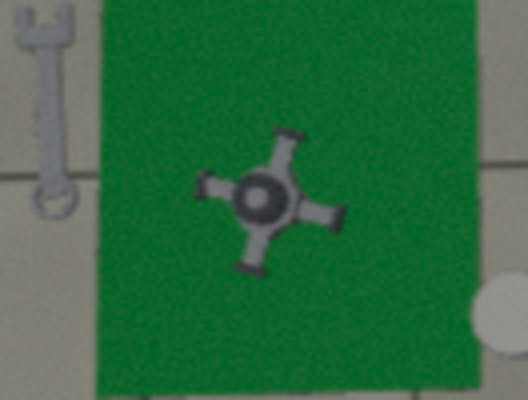

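View pics/z1.png

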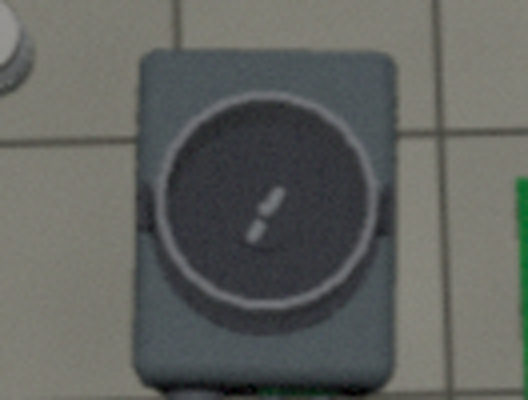

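View pics/z2.png

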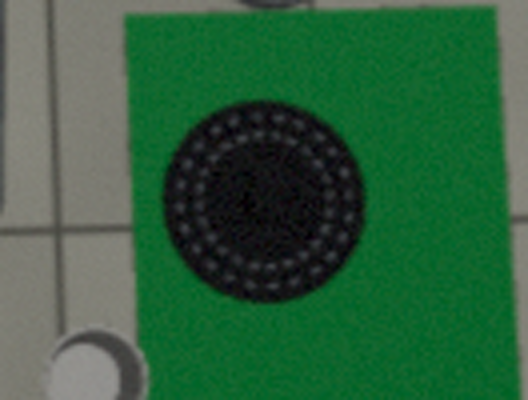

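Zooms: rotor knob at (256,198) with arm tips at (289,133), (204,185), (340,218), (250,268). The pin runs from (251,240) to (279,190), and the lid disc is centred at about (264,201). Next I'll turn these into world points.

```bash
python3 - <<'E'
from h import *
c=camera('top');P=cloud(c)
R=lambda z,pts,o:np.array([ray(c,o[0]+x/4-.4,o[1]+y/4-.4,z)[:2] for x,y in pts])
t=R(.024,[(289,133),(204,185),(340,218),(250,268)],(133,241));ce=t.mean(0)
print('rotor tips c',ce,[ (round(float(np.degrees(np.arctan2(*(q-ce)[::-1]))),1),round(float(np.hypot(*(q-ce))),4)) for q in t])
print('knob',R(.06,[(257,198)],(133,241)))
p=R(.129,[(251,240),(279,190)],(257,181));d=p[1]-p[0];print('pin',p,p.mean(0),np.hypot(*d),np.degrees(np.arctan2(d[1],d[0])))
# lid: black on mat
im=c['color'].astype(int);m=((im.max(2)<70)).astype(np.uint8);m[:, :370]=0;m[:,480:]=0;m[:230]=0;m[320:]=0
m=cv2.morphologyEx(m,cv2.MORPH_CLOSE,np.ones((7,7)))
cs=max(cv2.findContours(m,0,1)[0],key=cv2.contourArea)[:,0]
xy=np.array([ray(c,u,v,.014)[:2] for u,v in cs]);print('lid',circ(xy))
# knob heights
q=P[230:320,370:475];k=(q[...,2]>.035)&(q[...,2]<.06);xy=q[k][:,:2]; l=np.hypot(*(xy-circ(np.array([ray(c,u,v,.014)[:2] for u,v in cs]))[0]).T)<.03
print('lidknob',xy[l].mean(0),l.sum(),q[k][l][:,2].mean())
q=P[250:330,160:240];k=(q[...,2]>.045);print('rotor knob depth',np.median(q[k][:,:2],0),np.ptp(q[k][:,:2],axis=0),k.sum())
# jars
for n,(u,v) in dict(j1=(261,319),j2=(378,316),j3=(253,191)).items(): print(n,ray(c,u,v,.07))
E
```

```text
rotor tips c [0.45743301 0.32266924] [(-14.9, 0.047), (75.3, 0.0464), (-105.3, 0.0482), (162.9, 0.0466)]
knob [[0.45731696 0.32416312]]
pin [[ 5.70291437e-01 -5.29971654e-04]
 [ 6.01989841e-01 -1.91712237e-02]] [ 0.58614064 -0.0098506 ] 0.036773429833063094 -30.459006917161236
lid (array([ 0.49397469, -0.27416911]), np.float64(0.06850108848660322))
lidknob [ 0.49417874 -0.27456133] 128 0.044446298343739865
rotor knob depth [0.45737508 0.32105961] [0.03964638 0.03499487] 147
j1 [0.37758381 0.15568338 0.07      ]
j2 [ 0.37727205 -0.14778534  0.07      ]
j3 [0.71750047 0.17336558 0.07      ]
```

```bash
cat >> h.py <<'E'
def rel(x,y,z,yaw):
    """target TCP pos, jaw yaw deg, pointing straight down -> row"""
    from scipy.spatial.transform import Rotation as Ro
    s=get_state();R=np.array(s['tool_rot']);a=np.radians(yaw)
    G=np.array([[np.cos(a),np.sin(a),0],[np.sin(a),-np.cos(a),0],[0,0,-1]])
    print('row',np.round(R.T@(np.array([x,y,z])-s['position']),4),np.round(Ro.from_matrix(R.T@G).as_rotvec(),4))
def st():
    s=get_state();R=np.array(s['tool_rot']);print('t',round(s['time'],2),'pos',np.round(s['position'],4),'yaw',np.round(np.degrees(np.arctan2(R[1,0],R[0,0])),2),'tilt',np.round(R[:2,2],4),'F',np.round(s['force'],2),'T',np.round(s['torque'],3),'open',round(s['opening'],4),'q',np.round(s['joint_pos'],1))
E
python3 -c "
from h import *
rel(.4573,.3226,.20,29.7)"
```

```text
row [-0.0503  0.2967  0.0004] [1.000e-04 6.000e-04 6.547e-01]
```

{"api": "play_rows", "payload": {
  "moves": [
    [[-0.05,0.297,0,0,0,0.655],[-0.05,0.297,0,0,0,0.655],[-0.05,0.297,0,0,0,0.655],[-0.05,0.297,0,0,0,0.655],[-0.05,0.297,0,0,0,0.655],[-0.05,0.297,0,0,0,0.655],[-0.05,0.297,0,0,0,0.655],[-0.05,0.297,0,0,0,0.655]]
  ]
}}

```text
time: 1.25
position: [0.4567, 0.3237, 0.2008]
tool_rot: [[0.868, 0.497, -0.0], [0.497, -0.868, 0.0], [-0.0, -0.0, -1.0]]
force: [-0.9, -0.4, 0.7]
opening: 0.0922
```

```bash
python3 - <<'E'
from h import *
st();s=get_state();c=camera('wrist');cv2.imwrite('pics/w1.png',c['color']);P=cloud(c,s)
q=P[...,2];k=(q>.052)&(q<.07)&(np.hypot(P[...,0]-.457,P[...,1]-.323)<.03);print(k.sum(),P[k].mean(0),np.ptp(P[k],axis=0))
E
```

```text
t 1.25 pos [0.4567 0.3237 0.2008] yaw 29.77 tilt [-0.0003  0.0002] F [-0.87 -0.41  0.69] T [-0.089  0.011  0.008] open 0.0922 q [27.5 23.3 81.7  0.  75.  -2.3]
1295 [0.45953212 0.3268455  0.05934024] [0.03445395 0.03432525 0.00988764]
```

View pics/w1.png

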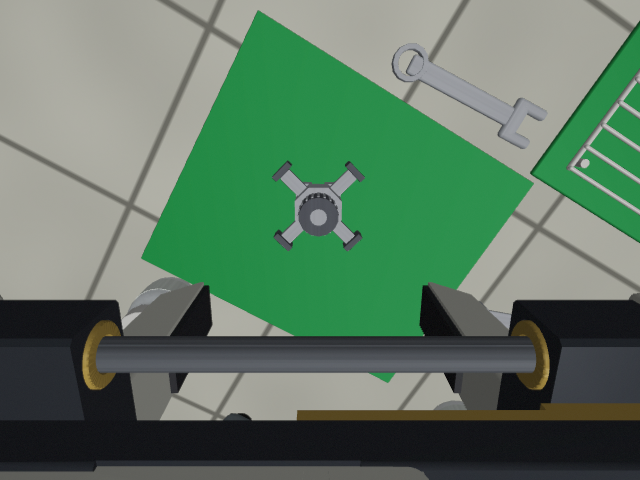

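The wrist view shows the rotor with arm tips at (283,170), (354,171), (283,241), (353,240) and the knob top at (318,216). The slots are almost parallel to the jaws.

```bash
python3 - <<'E'
from h import *
s=get_state();c=camera('wrist')
t=np.array([ray(c,u,v,.026,s)[:2] for u,v in [(283,170),(354,171),(283,241),(353,240)]]);ce=t.mean(0)
print(ce,[(np.degrees(np.arctan2(*(q-ce)[::-1])).round(1),np.hypot(*(q-ce)).round(4)) for q in t])
print(ray(c,318,217,.061,s))
g=c['color'][150:265,260:380];cv2.imwrite('pics/w1z.png',cv2.resize(g,None,fx=5,fy=5,interpolation=2))
E
```

```text
[0.45957768 0.32774394] [(np.float64(163.3), np.float64(0.0457)), (np.float64(75.0), np.float64(0.0453)), (np.float64(-105.2), np.float64(0.0468)), (np.float64(-14.8), np.float64(0.0459))]
[0.45997438 0.32613888 0.061     ]
```

View pics/w1z.png

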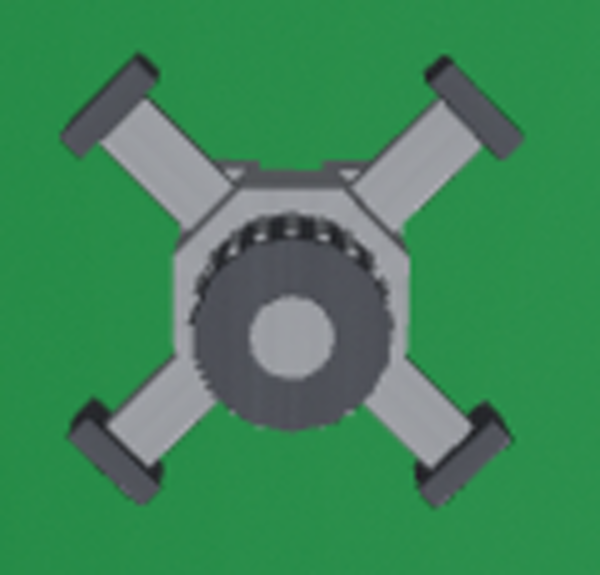

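```bash
python3 -c "
from h import *
rel(.4596,.3263,.033,29.7)"
```

```text
row [ 0.0036 -0.0008  0.1679] [-0.0001 -0.0002  0.0015]
```

{"api": "play_rows", "payload": {
  "moves": [
    [[0.0036,-0.0008,0.05,0,0,0.001],[0.0036,-0.0008,0.1,0,0,0.001],[0.0036,-0.0008,0.14,0,0,0.001],[0.0036,-0.0008,0.155,0,0,0.001],[0.0036,-0.0008,0.164,0,0,0.001],[0.0036,-0.0008,0.168,0,0,0.001],[0.0036,-0.0008,0.168,0,0,0.001],[0.0036,-0.0008,0.168,0,0,0.001]]
  ]
}}

```text
time: 2.35
position: [0.4611, 0.3256, 0.0337]
tool_rot: [[0.869, 0.494, 0.002], [0.494, -0.869, 0.001], [0.002, 0.0, -1.0]]
force: [-0.3, -0.7, -0.2]
opening: 0.092
```

```bash
python3 - <<'E'
from h import *
st();s=get_state();c=camera('wrist');cv2.imwrite('pics/w2.png',c['color'])
E
```

```text
t 2.35 pos [0.4611 0.3256 0.0337] yaw 29.62 tilt [0.0016 0.0009] F [-0.32 -0.74 -0.16] T [-0.055  0.026  0.052] open 0.092 q [27.5 34.  92.9  0.  53.  -2.2]
```

View pics/w2.png

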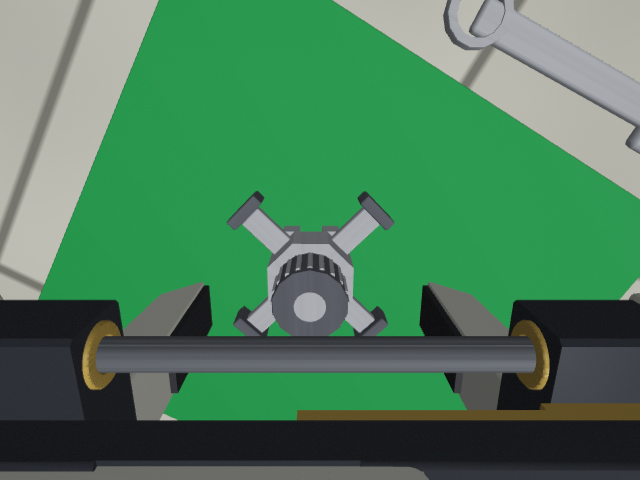

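The knob top at (310,307) is within 1 mm of the predicted grasp axis at (312,306), so I'll grip.

{"api": "play_rows", "payload": {
  "moves": [
    [[0,0,0,0,0,0],[0,0,0,0,0,0],[0,0,0,0,0,0],[0,0,0,0,0,0],[0,0,0,0,0,0],[0,0,0,0,0,0],[0,0,0,0,0,0],[0,0,0,0,0,0]]
  ],
  "hand": 1,
  "squeeze": 35
}}

```text
time: 3.4
position: [0.4601, 0.3251, 0.0327]
tool_rot: [[0.869, 0.494, -0.001], [0.494, -0.869, -0.0], [-0.001, -0.0, -1.0]]
force: [-2.3, -1.6, 2.2]
opening: 0.0311
```

```bash
python3 - <<'E'
from h import *
st()
E
```

```text
t 3.4 pos [0.4601 0.3251 0.0327] yaw 29.63 tilt [-0.0009 -0.0005] F [-2.29 -1.55  2.21] T [-0.286  0.448 -0.085] open 0.0311 q [27.5 34.  93.  -0.  53.1 -2.2]
```

{"api": "play_rows", "payload": {
  "moves": [
    [[0,0,-0.01,0,0,0],[0,0,-0.04,0,0,0],[0,0,-0.1,0,0,0],[0,0,-0.16,0,0,0],[0,0,-0.22,0,0,0],[0,0,-0.28,0,0,0],[0,0,-0.3,0,0,0],[0,0,-0.3,0,0,0]]
  ]
}}

```text
time: 4.4
position: [0.461, 0.3256, 0.3345]
tool_rot: [[0.869, 0.494, 0.004], [0.494, -0.869, 0.002], [0.004, 0.0, -1.0]]
force: [-0.0, -0.3, -3.6]
opening: 0.0313
```

```bash
python3 - <<'E'
from h import *
st()
s=get_state();c=camera('wrist');cv2.imwrite('pics/w3.png',c['color'])
rel(.663,-.056,.33,59.5)
E
```

```text
t 4.4 pos [0.461  0.3256 0.3345] yaw 29.62 tilt [0.0036 0.002 ] F [-0.03 -0.26 -3.59] T [-0.044  0.03  -0.011] open 0.0313 q [27.5 20.3 65.5  0.  93.9 -2.2]
row [-0.0124  0.4316  0.0025] [ 1.000e-04 -3.000e-04 -5.215e-01]
```

View pics/w3.png

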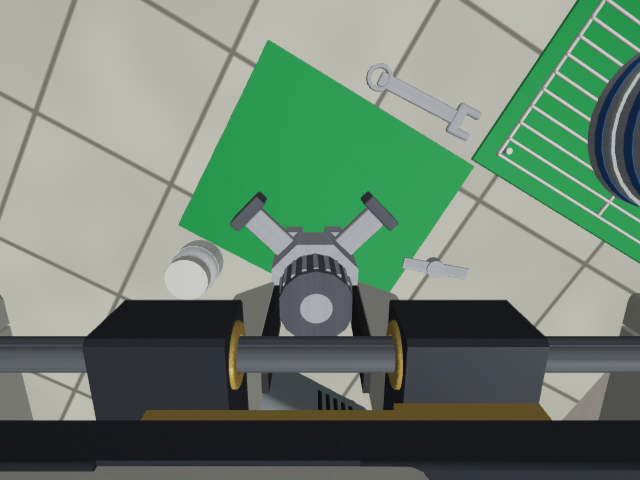

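The rotor is lifted and aligned with the jaws, with the knob top at (316,309) and symmetric front tips at (249,211) and (381,211). Next I go to a viewing pose over the mill.

{"api": "play_rows", "payload": {
  "moves": [
    [[-0.002,0.06,0,0,0,-0.09],[-0.004,0.12,0,0,0,-0.18],[-0.006,0.18,0,0,0,-0.27],[-0.008,0.24,0,0,0,-0.36],[-0.01,0.3,0,0,0,-0.45],[-0.012,0.36,0,0,0,-0.521],[-0.012,0.41,0,0,0,-0.521],[-0.012,0.432,0,0,0,-0.521],[-0.012,0.432,0,0,0,-0.521],[-0.012,0.432,0,0,0,-0.521]]
  ]
}}

```text
time: 5.7
position: [0.6631, -0.0553, 0.3313]
tool_rot: [[0.507, 0.862, -0.003], [0.862, -0.507, 0.001], [-0.0, -0.003, -1.0]]
force: [-0.6, 0.3, -3.1]
opening: 0.0312
```

```bash
python3 - <<'E'
from h import *
st()
s=get_state();c=camera('wrist');cv2.imwrite('pics/w4.png',c['color'])
P=cloud(c,s);z=P[...,2]
m=(abs(z-.188)<.005)&(np.hypot(P[...,0]-.586,P[...,1]+.011)<.085)
xy=P[m][:,:2];ct=np.array([.586,-.011])
for _ in range(6):
    r=np.hypot(*(xy-ct).T);k=(r>.058)&(r<.071);ct,rad=circ(xy[k])
print(ct,rad,k.sum())
np.save('w4P.npy',P)
E
```

```text
t 5.7 pos [ 0.6631 -0.0553  0.3313] yaw 59.51 tilt [-0.0026  0.0011] F [-0.64  0.25 -3.08] T [ 0.026 -0.012 -0.054] open 0.0312 q [-11.4  33.7  44.6   0.  101.8 -70.9]
[ 0.58969557 -0.00843375] 0.06451587274811611 3997
```

View pics/w4.png

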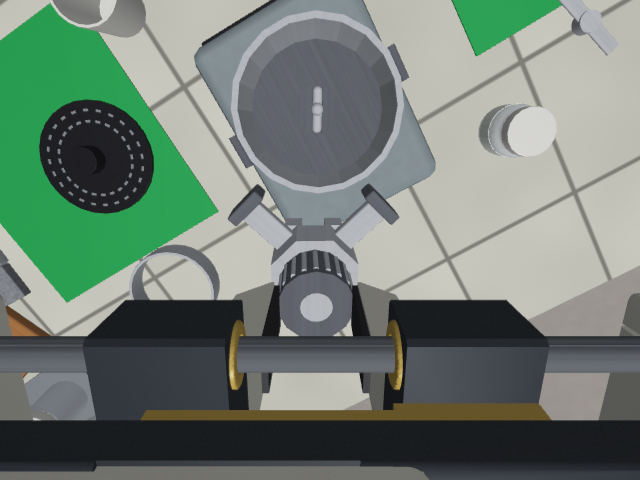

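The pin lies at (317,88)–(318,131), parallel to tool y, with the shaft tip near (317,109). The held rotor's knob is at (316,308). Next I get the rotor-to-mill offset in tool axes from this one view.

```bash
python3 - <<'E'
from h import *
s=get_state();c=camera('wrist');im=c['color'];H=np.array(c['hand_eye']);f,cx,cy=K(c)
def tp(u,v,zt):
    r=H[:3,:3]@np.array([(u-cx)/f,-(v-cy)/f,-1]);return H[:3,3]+r*(zt-H[2,3])/r[2]
zt=s['position'][2]
print('knob',tp(316.5,307.5,-.028),'tips',[tp(249,205,.007).round(4),tp(379,205,.007).round(4)])
# rim by brightness outer ellipse
P=np.load('w4P.npy');R,p=np.array(s['tool_rot']),s['position']
Q=(P-p)@R
m=(abs(P[...,2]-.188)<.005)&(np.hypot(P[...,0]-.59,P[...,1]+.0085)<.075)&(np.hypot(P[...,0]-.59,P[...,1]+.0085)>.055)
v,u=np.nonzero(m);X=np.array([tp(a,b,zt-.188)[:2] for a,b in zip(u,v)]);print('rim ray',circ(X))
# pin blob
g=cv2.cvtColor(im,6);sub=g[75:145,295:340];print(np.percentile(sub,[5,50,90,99]))
th=(sub>150).astype(np.uint8);n,l,stt,cen=cv2.connectedComponentsWithStats(th);print(stt,cen)
k=1+np.argmax(stt[1:,4]);vv,uu=np.nonzero(l==k);pts=np.array([tp(a+295,b+75,zt-.129)[:2] for a,b in zip(uu,vv)])
w,V=np.linalg.eigh(np.cov(pts.T));d=V[:,1];print('pin centre',pts.mean(0),'angle in tool',np.degrees(np.arctan2(d[1],d[0])),np.ptp(pts@d))
print('shaft tip',tp(317.2,108.5,zt-.1515))
cv2.imwrite('pics/w4z.png',cv2.resize(im[60:160,260:380],None,fx=6,fy=6,interpolation=2))
E
```

```text
knob [ 2.16482443e-03  9.62608427e-05 -2.80000000e-02] tips [array([-0.0305, -0.0373,  0.007 ]), array([ 0.0327, -0.0372,  0.007 ])]
rim ray (array([ 0.00316657, -0.08661917]), np.float64(0.06430102424919464))
[ 97.  100.  152.1 184. ]
[[   0    0   45   70 2829]
 [  19   12    8   16  111]
 [  18   29   10   28  210]] [[22.01519972 34.46482856]
 [22.18018018 20.        ]
 [21.7        42.63809524]]
pin centre [ 0.00322261 -0.07891444] angle in tool 92.24750895143013 0.024103445653308492
shaft tip [ 0.0035722  -0.08642523  0.1804611 ]
```

View pics/w4z.png

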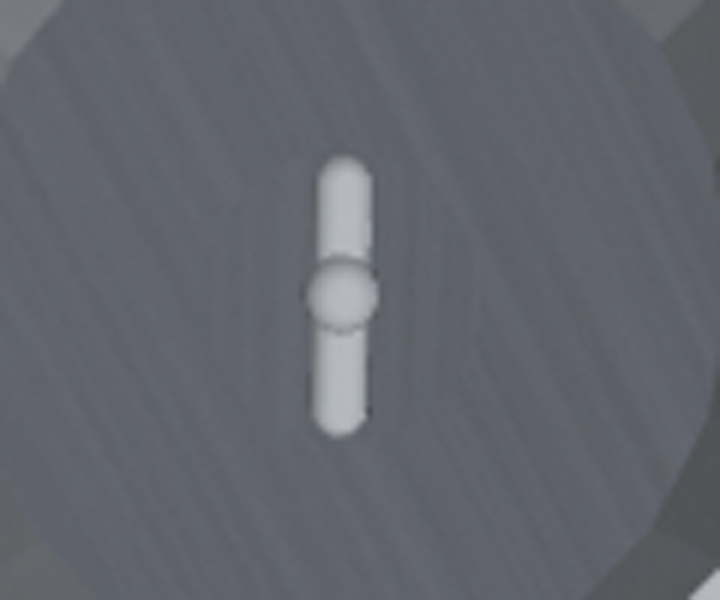

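{"api": "play_rows", "payload": {
  "moves": [
    [[0.0018,-0.04,0,0,0,0.015],[0.0018,-0.08,0,0,0,0.015],[0.0018,-0.0866,0,0,0,0.015],[0.0018,-0.0866,0.03,0,0,0.015],[0.0018,-0.0866,0.06,0,0,0.015],[0.0018,-0.0866,0.09,0,0,0.015],[0.0018,-0.0866,0.1,0,0,0.015],[0.0018,-0.0866,0.1,0,0,0.015],[0.0018,-0.0866,0.1,0,0,0.015]]
  ]
}}

```text
time: 6.92
position: [0.5908, -0.0106, 0.2343]
tool_rot: [[0.521, 0.854, 0.003], [0.854, -0.521, -0.0], [0.001, 0.003, -1.0]]
force: [-0.0, 0.5, -3.3]
opening: 0.031
```

```bash
python3 - <<'E'
from h import *
st()
for n in ['wrist','scene','top']:
    c=camera(n);cv2.imwrite(f'pics/{n}5.png',c['color'])
    if n=='scene': cv2.imwrite('pics/s5z.png',cv2.resize(c['color'][150:310,230:380],None,fx=4,fy=3.75))
    if n=='top': cv2.imwrite('pics/t5z.png',cv2.resize(c['color'][170:300,250:400],None,fx=4,fy=4))
E
```

```text
t 6.92 pos [ 0.5908 -0.0106  0.2343] yaw 58.62 tilt [ 0.0028 -0.0003] F [-0.04  0.47 -3.34] T [-0.07   0.     0.045] open 0.031 q [ -8.5  25.3  73.2   0.   81.3 -67.1]
```

View pics/wrist5.png

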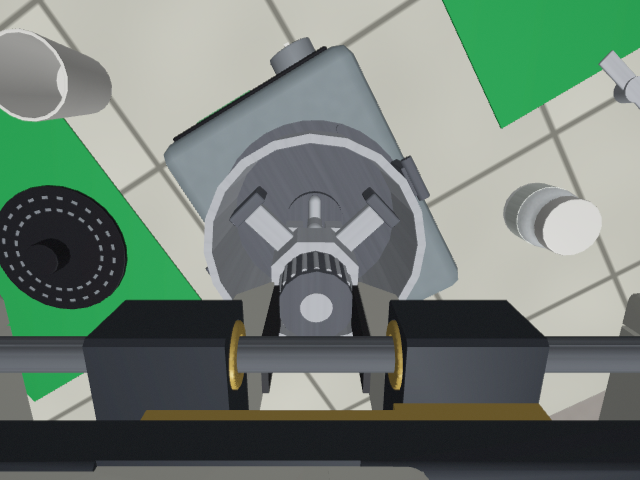

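View pics/s5z.png

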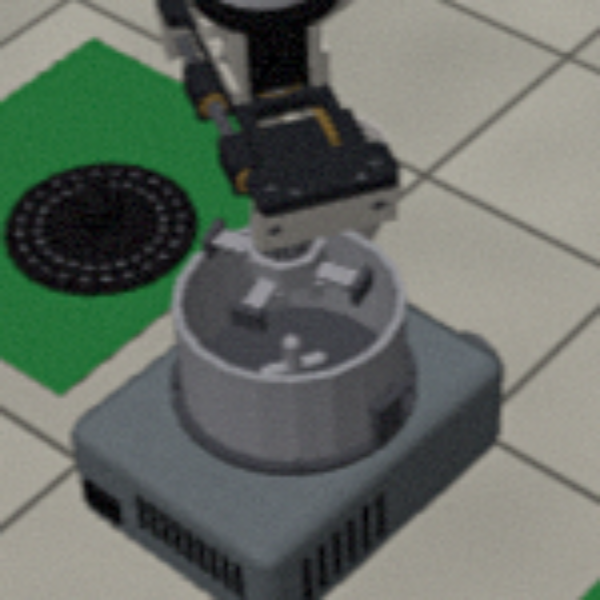

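Wrist view: the rotor is above the chamber, the pin's visible end at (315,212) is in line with the slot and the knob centre at (316,308). Before lowering, I'll recheck the centring from the visible rim arc.

```bash
python3 - <<'E'
from h import *
for i in range(2):
    s=get_state();c=camera('wrist');H=np.array(c['hand_eye']);f,cx,cy=K(c)
    def tp(u,v,zt):
        r=H[:3,:3]@np.array([(u-cx)/f,-(v-cy)/f,-1]);return H[:3,3]+r*(zt-H[2,3])/r[2]
    P=cloud(c,s);rr=np.hypot(P[...,0]-.59,P[...,1]+.0095)
    m=(abs(P[...,2]-.188)<.006)&(rr>.054)&(rr<.077);m[230:]=0
    v,u=np.nonzero(m);X=np.array([tp(a,b,.2325-.188)[:2] for a,b in zip(u,v)]);
    ct,rad=circ(X);k=abs(np.hypot(*(X-ct).T)-rad)<.004;print(s['position'],circ(X[k]),k.sum(),X[k].max(0))
E
```

```text
[ 0.59044719 -0.01064674  0.23382398] (array([ 0.00119041, -0.00365616]), np.float64(0.0632820515338459)) 2860 [ 0.06613479 -0.01491733]
[ 0.5903241  -0.01065222  0.23357869] (array([ 0.00126295, -0.00341219]), np.float64(0.06337369750180856)) 2866 [ 0.0661354  -0.01491674]
```

{"api": "play_rows", "payload": {
  "moves": [
    [[0,0,0.01,0,0,0],[0,0,0.02,0,0,0],[0,0,0.025,0,0,0],[0,0,0.025,0,0,0],[0,0,0.025,0,0,0],[0,0,0.025,0,0,0]]
  ]
}}

```text
time: 7.92
position: [0.5901, -0.0106, 0.2081]
tool_rot: [[0.521, 0.854, 0.001], [0.854, -0.521, 0.0], [0.0, 0.001, -1.0]]
force: [-0.2, 0.8, -3.7]
opening: 0.0313
```

```bash
python3 - <<'E'
from h import *
from scipy.optimize import least_squares
st()
s=get_state();c=camera('wrist');H=np.array(c['hand_eye']);f,cx,cy=K(c)
cv2.imwrite('pics/w6.png',c['color'])
def tp(u,v,zt):
    r=H[:3,:3]@np.array([(u-cx)/f,-(v-cy)/f,-1]);return H[:3,3]+r*(zt-H[2,3])/r[2]
P=cloud(c,s);rr=np.hypot(P[...,0]-.59,P[...,1]+.0095)
m=(abs(P[...,2]-.188)<.006)&(rr>.054)&(rr<.077);m[240:]=0
v,u=np.nonzero(m)
for zt in(s['position'][2]-.188,.2065-.188):
    X=np.array([tp(a,b,zt)[:2] for a,b in zip(u,v)])
    r=least_squares(lambda q:np.hypot(*(X-q).T)-.0645,[0,0],loss='soft_l1',f_scale=.001);print(zt,r.x,circ(X))
st()
E
```

```text
t 7.92 pos [ 0.5901 -0.0106  0.2081] yaw 58.61 tilt [0.0007 0.    ] F [-0.2   0.81 -3.65] T [0.019 0.03  0.006] open 0.0313 q [ -8.5  26.2  75.9   0.   77.9 -67.1]
0.020061440448326612 [ 0.00130003 -0.00173911] (array([ 0.00130325, -0.00300782]), np.float64(0.06351867612693485))
0.01849999999999999 [ 0.00130204 -0.00170443] (array([ 0.00130619, -0.00357718]), np.float64(0.06302935034375265))
t 7.97 pos [ 0.5901 -0.0106  0.2081] yaw 58.61 tilt [ 0.0007 -0.    ] F [ 0.75 -0.34 -4.44] T [ 0.009 -0.016 -0.017] open 0.0312 q [ -8.5  26.2  75.9   0.   77.9 -67.1]
```

View pics/w6.png

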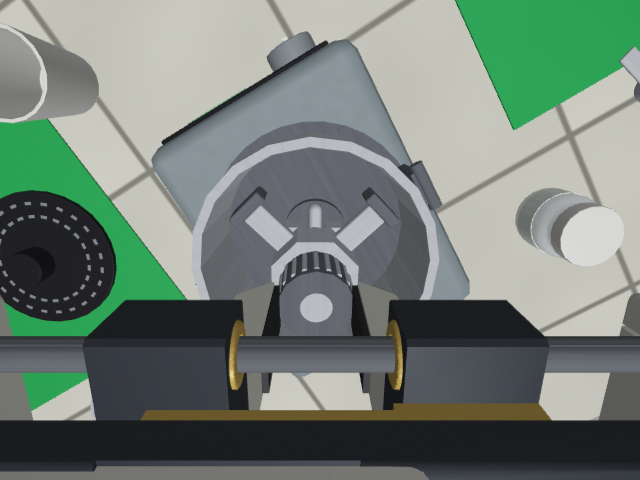

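Both estimates say to shift about −1.5 mm in tool y. I'll apply that and lower toward the shaft tip.

{"api": "play_rows", "payload": {
  "moves": [
    [[0,-0.0015,0.008,0,0,0],[0,-0.0015,0.016,0,0,0],[0,-0.0015,0.022,0,0,0],[0,-0.0015,0.024,0,0,0],[0,-0.0015,0.026,0,0,0],[0,-0.0015,0.028,0,0,0],[0,-0.0015,0.028,0,0,0],[0,-0.0015,0.028,0,0,0]]
  ]
}}

```text
time: 8.98
position: [0.5888, -0.0098, 0.1799]
tool_rot: [[0.521, 0.854, 0.0], [0.854, -0.521, 0.0], [0.0, 0.0, -1.0]]
force: [0.2, 0.3, -3.7]
opening: 0.031
```

```bash
python3 -c "
from h import *
st()"
```

```text
t 8.97 pos [ 0.5888 -0.0098  0.1799] yaw 58.61 tilt [0.0004 0.    ] F [ 0.23  0.25 -3.65] T [-0.094 -0.036  0.032] open 0.031 q [ -8.4  27.2  78.7   0.   74.  -67. ]
```

{"api": "play_rows", "payload": {
  "moves": [
    [[0,0,0.001,0,0,0],[0,0,0.002,0,0,0],[0,0,0.003,0,0,0],[0,0,0.004,0,0,0],[0,0,0.005,0,0,0],[0,0,0.005,0,0,0]]
  ]
}}

```text
time: 9.72
position: [0.5886, -0.0098, 0.1746]
tool_rot: [[0.521, 0.854, -0.0], [0.854, -0.521, 0.0], [0.0, -0.0, -1.0]]
force: [-0.4, -0.5, -3.4]
opening: 0.0313
```

```bash
python3 -c "
from h import *
st()"
```

```text
t 9.72 pos [ 0.5886 -0.0098  0.1746] yaw 58.61 tilt [-0.0001  0.0001] F [-0.41 -0.48 -3.4 ] T [-0.031  0.008 -0.026] open 0.0313 q [ -8.4  27.5  79.2   0.   73.4 -67. ]
```

The shaft is in the bore with no contact force. The pin level is at TCP ≈ 0.159 m, so I'll approach to about 0.162 m.

{"api": "play_rows", "payload": {
  "moves": [
    [[0,0,0.003,0,0,0],[0,0,0.006,0,0,0],[0,0,0.009,0,0,0],[0,0,0.011,0,0,0],[0,0,0.013,0,0,0],[0,0,0.013,0,0,0]]
  ]
}}

```text
time: 10.48
position: [0.5887, -0.0098, 0.1615]
tool_rot: [[0.521, 0.854, -0.0], [0.854, -0.521, 0.0], [0.0, -0.0, -1.0]]
force: [0.8, -0.5, -4.8]
opening: 0.0313
```

```bash
python3 -c "
from h import *
st()"
```

```text
t 10.47 pos [ 0.5887 -0.0098  0.1615] yaw 58.61 tilt [-0.0001  0.0001] F [ 0.76 -0.47 -4.76] T [-0.016 -0.175 -0.033] open 0.0313 q [ -8.4  28.1  80.3   0.   71.6 -67. ]
```

{"api": "play_rows", "payload": {
  "moves": [
    [[0,0,0.001,0,0,0],[0,0,0.0015,0,0,0],[0,0,0.002,0,0,0],[0,0,0.0025,0,0,0],[0,0,0.003,0,0,0],[0,0,0.003,0,0,0]]
  ]
}}

```text
time: 11.22
position: [0.5886, -0.0098, 0.1587]
tool_rot: [[0.521, 0.854, -0.0], [0.854, -0.521, 0.0], [0.0, -0.0, -1.0]]
force: [-0.1, 0.3, -4.2]
opening: 0.0311
```

```bash
python3 -c "
from h import *
st()"
```

```text
t 11.22 pos [ 0.5886 -0.0098  0.1587] yaw 58.61 tilt [-0.0001  0.0001] F [-0.13  0.34 -4.22] T [ 0.031 -0.164  0.011] open 0.0311 q [ -8.4  28.2  80.6   0.   71.2 -67. ]
```

{"api": "play_rows", "payload": {
  "moves": [
    [[0,0,0.0005,0,0,0],[0,0,0.001,0,0,0],[0,0,0.0015,0,0,0],[0,0,0.002,0,0,0],[0,0,0.002,0,0,0]]
  ]
}}

```text
time: 11.85
position: [0.5886, -0.0098, 0.1566]
tool_rot: [[0.521, 0.854, -0.0], [0.854, -0.521, 0.0], [0.0, -0.0, -1.0]]
force: [0.8, -0.7, -3.4]
opening: 0.0313
```

```bash
python3 -c "
from h import *
st()"
```

```text
t 11.85 pos [ 0.5886 -0.0098  0.1566] yaw 58.61 tilt [-0.0001  0.0001] F [ 0.78 -0.7  -3.36] T [ 0.049 -0.228 -0.001] open 0.0313 q [ -8.4  28.3  80.7   0.   71.  -67. ]
```

Already below the pin-riding height with no force, so the slots are over the pin. I'll continue gently.

{"api": "play_rows", "payload": {
  "moves": [
    [[0,0,0.001,0,0,0],[0,0,0.002,0,0,0],[0,0,0.003,0,0,0],[0,0,0.004,0,0,0],[0,0,0.0045,0,0,0],[0,0,0.0045,0,0,0]]
  ]
}}

```text
time: 12.6
position: [0.5886, -0.0098, 0.1521]
tool_rot: [[0.521, 0.854, -0.0], [0.854, -0.521, 0.0], [0.0, -0.0, -1.0]]
force: [0.1, 0.6, -4.1]
opening: 0.0311
```

```bash
python3 -c "
from h import *
st()"
```

```text
t 12.6 pos [ 0.5886 -0.0098  0.1521] yaw 58.61 tilt [-0.0002  0.0001] F [ 0.13  0.63 -4.07] T [-0.014 -0.142 -0.046] open 0.0311 q [ -8.4  28.5  81.1   0.   70.4 -67. ]
```

{"api": "play_rows", "payload": {
  "moves": [
    [[0,0,0.0005,0,0,0],[0,0,0.001,0,0,0],[0,0,0.0015,0,0,0],[0,0,0.0018,0,0,0],[0,0,0.0018,0,0,0]]
  ]
}}

```text
time: 13.22
position: [0.5887, -0.0098, 0.1504]
tool_rot: [[0.521, 0.854, -0.0], [0.854, -0.521, 0.0], [0.0, -0.0, -1.0]]
force: [0.2, 1.5, -3.2]
opening: 0.0311
```

```bash
python3 -c "
from h import *
st()"
```

```text
t 13.22 pos [ 0.5887 -0.0098  0.1504] yaw 58.62 tilt [-0.      0.0001] F [ 0.17  1.45 -3.15] T [ 0.013 -0.179  0.001] open 0.0311 q [ -8.4  28.6  81.2   0.   70.1 -67. ]
```

{"api": "play_rows", "payload": {
  "moves": [
    [[0,0,0.0003,0,0,0],[0,0,0.0006,0,0,0],[0,0,0.0009,0,0,0],[0,0,0.0009,0,0,0]]
  ]
}}

```text
time: 13.72
position: [0.5888, -0.0099, 0.1501]
tool_rot: [[0.521, 0.854, 0.001], [0.854, -0.521, -0.0], [0.0, 0.001, -1.0]]
force: [-1.7, -0.1, 3.5]
opening: 0.031
```

```bash
python3 -c "
from h import *
st()"
```

```text
t 13.72 pos [ 0.5888 -0.0099  0.1501] yaw 58.61 tilt [ 0.0007 -0.0001] F [-1.67 -0.14  3.49] T [-0.064  0.233  0.011] open 0.031 q [ -8.4  28.6  81.3  -0.   70.  -67. ]
```

Contact came at TCP 0.150 m, which is the home height (7 N, well under the limit). I'll open the fingers half-way only, since the chamber is 124 mm wide, and rise straight up.

{"api": "play_rows", "payload": {
  "moves": [
    [[0,0,-0.0005,0,0,0],[0,0,-0.0005,0,0,0],[0,0,-0.0005,0,0,0],[0,0,-0.0005,0,0,0],[0,0,-0.0005,0,0,0]]
  ],
  "hand": 0
}}

```text
time: 14.35
position: [0.5887, -0.0098, 0.15]
tool_rot: [[0.521, 0.854, 0.0], [0.854, -0.521, 0.0], [0.0, -0.0, -1.0]]
force: [-0.9, -0.7, 0.7]
opening: 0.0454
```

```bash
python3 -c "
from h import *
st()"
```

```text
t 14.35 pos [ 0.5887 -0.0098  0.15  ] yaw 58.61 tilt [0.     0.0001] F [-0.9  -0.68  0.66] T [-0.041 -0.024 -0.002] open 0.0454 q [ -8.4  28.7  81.3   0.   70.1 -67. ]
```

{"api": "play_rows", "payload": {
  "moves": [
    [[0,0,-0.01,0,0,0],[0,0,-0.03,0,0,0],[0,0,-0.06,0,0,0],[0,0,-0.1,0,0,0],[0,0,-0.15,0,0,0],[0,0,-0.18,0,0,0],[0,0,-0.18,0,0,0],[0,0,-0.18,0,0,0]]
  ]
}}

```text
time: 15.35
position: [0.5883, -0.0098, 0.3293]
tool_rot: [[0.521, 0.854, -0.001], [0.854, -0.521, 0.0], [-0.0, -0.001, -1.0]]
force: [0.8, -0.1, -0.7]
opening: 0.046
```

```bash
python3 - <<'E'
from h import *
st();s=get_state();c=camera('wrist');cv2.imwrite('pics/w7.png',c['color']);P=cloud(c,s)
rr=np.hypot(P[...,0]-.5895,P[...,1]+.009);k=(rr<.014);z=P[...,2][k];print('knob top z',np.nanpercentile(z,[5,25,50,75,95]))
m=(rr>.061)&(rr<.068);print('rim z',np.nanpercentile(P[...,2][m],[25,50,75,90]))
k=(rr<.03)&(abs(P[...,2]-.178)<.008);print('knob c',P[k].mean(0),np.ptp(P[k],axis=0))
c=camera('scene');cv2.imwrite('pics/s7z.png',cv2.resize(c['color'][150:310,230:380],None,fx=4,fy=3.75))
E
```

```text
t 15.35 pos [ 0.5883 -0.0098  0.3293] yaw 58.61 tilt [-0.0012  0.0002] F [ 0.76 -0.11 -0.67] T [-0.003  0.002  0.   ] open 0.046 q [ -8.4  23.5  61.6   0.   95.  -67. ]
knob top z [0.17551398 0.17621053 0.17670178 0.17717349 0.17804314]
rim z [0.15193098 0.18539947 0.42890406 0.43884892]
knob c [ 0.58716587 -0.00784287  0.17643772] [0.03464256 0.03442341 0.00910073]
```

View pics/w7.png

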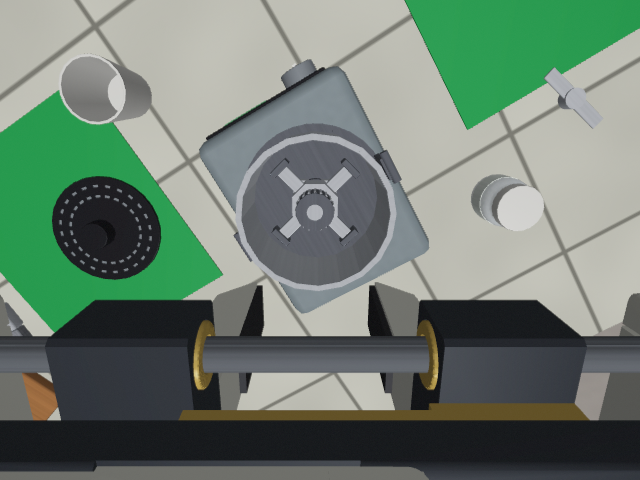

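The knob top measures 0.177 m (0.178 expected when home, 0.187 if riding), and the rotor at (315,212) sits concentric in the chamber, so it is home. On to the lid.

```bash
python3 -c "
from h import *
rel(.497,-.271,.25,58.6)"
```

```text
row [-0.2704  0.0585  0.0788] [-0.0025  0.001   0.0002]
```

{"api": "play_rows", "payload": {
  "moves": [
    [[-0.06,0.013,0,0,0,0],[-0.12,0.026,0,0,0,0],[-0.18,0.04,0.01,0,0,0],[-0.23,0.05,0.04,0,0,0],[-0.27,0.058,0.07,0,0,0],[-0.27,0.058,0.079,0,0,0],[-0.27,0.058,0.079,0,0,0],[-0.27,0.058,0.079,0,0,0],[-0.27,0.058,0.079,0,0,0]]
  ],
  "hand": -0.5
}}

```text
time: 16.58
position: [0.4983, -0.2698, 0.2519]
tool_rot: [[0.519, 0.855, 0.001], [0.855, -0.519, -0.001], [0.0, 0.002, -1.0]]
force: [0.1, -0.6, -0.1]
opening: 0.069
```

```bash
python3 - <<'E'
from h import *
st();s=get_state();c=camera('wrist');cv2.imwrite('pics/w8.png',c['color']);P=cloud(c,s)
z=P[...,2];d=np.hypot(P[...,0]-.497,P[...,1]+.271)
k=(z>.037)&(z<.052)&(d<.04);print('knob',k.sum(),P[k].mean(0),np.ptp(P[k],axis=0))
k=(z>.009)&(z<.02)&(d<.09);im=c['color'];k&=im.max(2)<90
m=k.astype(np.uint8);m=cv2.morphologyEx(m,cv2.MORPH_CLOSE,np.ones((9,9)));cs=max(cv2.findContours(m,0,1)[0],key=cv2.contourArea)[:,0]
print('disc',circ(np.array([ray(c,u,v,.014,s)[:2] for u,v in cs])))
E
```

```text
t 16.57 pos [ 0.4983 -0.2698  0.2519] yaw 58.71 tilt [ 0.0014 -0.0009] F [ 0.14 -0.57 -0.12] T [0.    0.035 0.035] open 0.069 q [-36.2  22.1  75.4   0.   82.4 -94.9]
knob 867 [ 0.49725464 -0.27248657  0.04234526] [0.03328155 0.03287082 0.0075991 ]
disc (array([ 0.49735937, -0.27261694]), np.float64(0.0685250022067471))
```

View pics/w8.png

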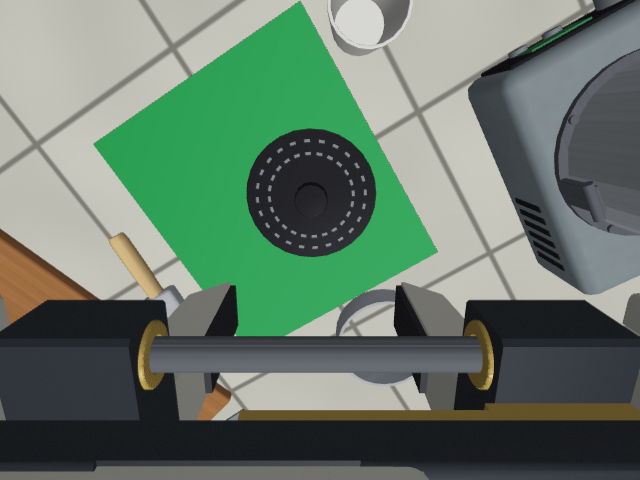

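The lid disc is centred at (311,193) and its knob at (311,200). Knob and disc centres agree to 0.2 mm, so I'll descend to grip.

```bash
python3 -c "
from h import *
rel(.4976,-.2730,.0185,58.6)"
```

```text
row [-0.003   0.0007  0.2333] [ 0.0016 -0.0001  0.0016]
```

{"api": "play_rows", "payload": {
  "moves": [
    [[-0.003,0.0007,0.055,0,0,0],[-0.003,0.0007,0.11,0,0,0],[-0.003,0.0007,0.16,0,0,0],[-0.003,0.0007,0.195,0,0,0],[-0.003,0.0007,0.215,0,0,0],[-0.003,0.0007,0.225,0,0,0],[-0.003,0.0007,0.225,0,0,0],[-0.003,0.0007,0.225,0,0,0],[-0.003,0.0007,0.225,0,0,0]]
  ]
}}

```text
time: 17.75
position: [0.4972, -0.2738, 0.027]
tool_rot: [[0.521, 0.854, 0.002], [0.854, -0.521, -0.001], [-0.0, 0.002, -1.0]]
force: [-0.5, 0.6, -0.1]
opening: 0.0691
```

```bash
python3 - <<'E'
from h import *
st();s=get_state();c=camera('wrist');cv2.imwrite('pics/w9.png',c['color']);P=cloud(c,s)
z=P[...,2];d=np.hypot(P[...,0]-.497,P[...,1]+.273)
k=(z>.037)&(z<.052)&(d<.025);print('knob',k.sum(),P[k].mean(0),np.ptp(P[k],axis=0))
rel(.4976,-.2730,.0185,58.6)
E
```

```text
t 17.75 pos [ 0.4972 -0.2738  0.027 ] yaw 58.62 tilt [ 0.0015 -0.001 ] F [-0.54  0.56 -0.09] T [-0.006 -0.005  0.023] open 0.0691 q [-36.6  34.8  92.7   0.   52.5 -95.2]
knob 3947 [ 0.49662189 -0.27245818  0.04228274] [0.03363638 0.03315319 0.00768652]
row [0.0009 0.0001 0.0083] [0.0016 0.     0.0003]
```

View pics/w9.png

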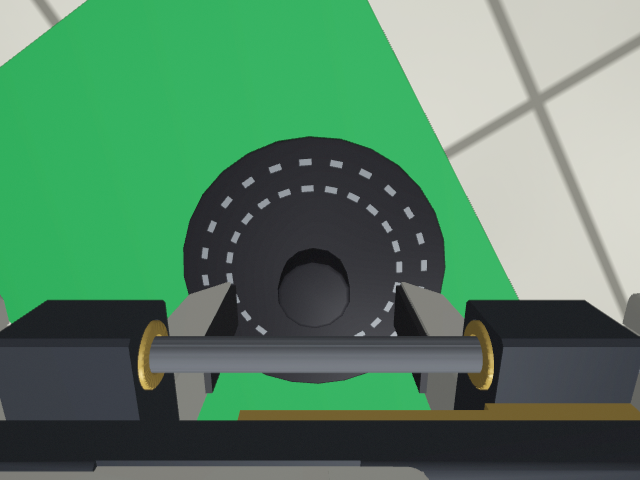

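The knob at (314,294) is centred between the fingers, which are still clear of the disc. I'll lower the last 7 mm and grip.

{"api": "play_rows", "payload": {
  "moves": [
    [[0,-0.0006,0.004,0,0,0],[0,-0.0006,0.006,0,0,0],[0,-0.0006,0.007,0,0,0],[0,-0.0006,0.007,0,0,0],[0,-0.0006,0.007,0,0,0]]
  ]
}}

```text
time: 18.42
position: [0.4961, -0.2731, 0.019]
tool_rot: [[0.521, 0.854, 0.0], [0.854, -0.521, 0.0], [0.0, 0.0, -1.0]]
force: [0.1, -0.8, -0.4]
opening: 0.0686
```

```bash
python3 -c "
from h import *
st()"
```

```text
t 18.43 pos [ 0.4961 -0.2731  0.019 ] yaw 58.61 tilt [0.0001 0.    ] F [ 0.14 -0.76 -0.35] T [-0.011  0.008  0.019] open 0.0686 q [-36.6  35.4  93.1   0.   51.5 -95.2]
```

{"api": "play_rows", "payload": {
  "moves": [
    [[0,0,0,0,0,0],[0,0,0,0,0,0],[0,0,0,0,0,0],[0,0,0,0,0,0],[0,0,0,0,0,0],[0,0,0,0,0,0]]
  ],
  "hand": 1,
  "squeeze": 30
}}

```text
time: 19.18
position: [0.4961, -0.2731, 0.019]
tool_rot: [[0.521, 0.854, 0.0], [0.854, -0.521, 0.0], [0.0, -0.0, -1.0]]
force: [-0.3, 0.2, -0.2]
opening: 0.0134
```

```bash
python3 -c "
from h import *
st()"
```

```text
t 19.18 pos [ 0.4961 -0.2731  0.019 ] yaw 58.61 tilt [0.     0.0001] F [-0.29  0.2  -0.15] T [ 0.039 -0.019  0.02 ] open 0.0134 q [-36.6  35.4  93.1   0.   51.5 -95.2]
```

An opening of 13 mm can't be a 34 mm knob, so I'll look.

```bash
python3 - <<'E'
from h import *
s=get_state();c=camera('wrist');cv2.imwrite('pics/w10.png',c['color'])
c=camera('scene');cv2.imwrite('pics/s10z.png',cv2.resize(c['color'][140:300,160:360],None,fx=4,fy=3.75))
st()
E
```

```text
t 19.27 pos [ 0.4961 -0.2731  0.019 ] yaw 58.61 tilt [0.     0.0001] F [ 0.56 -0.27 -0.51] T [ 0.028 -0.     0.007] open 0.0061 q [-36.6  35.4  93.1   0.   51.5 -95.2]
```

View pics/w10.png

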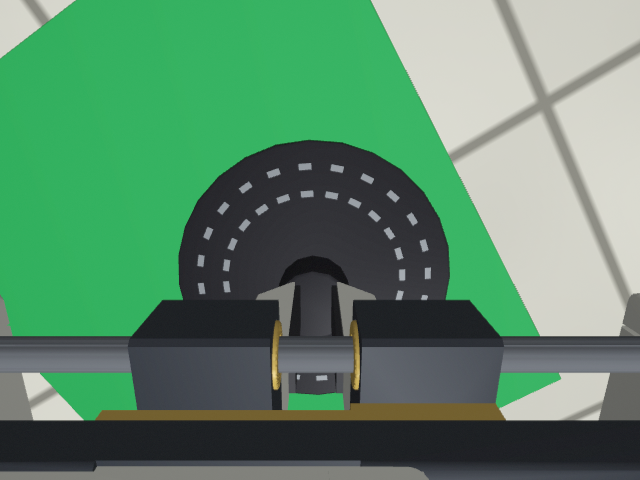

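View pics/s10z.png

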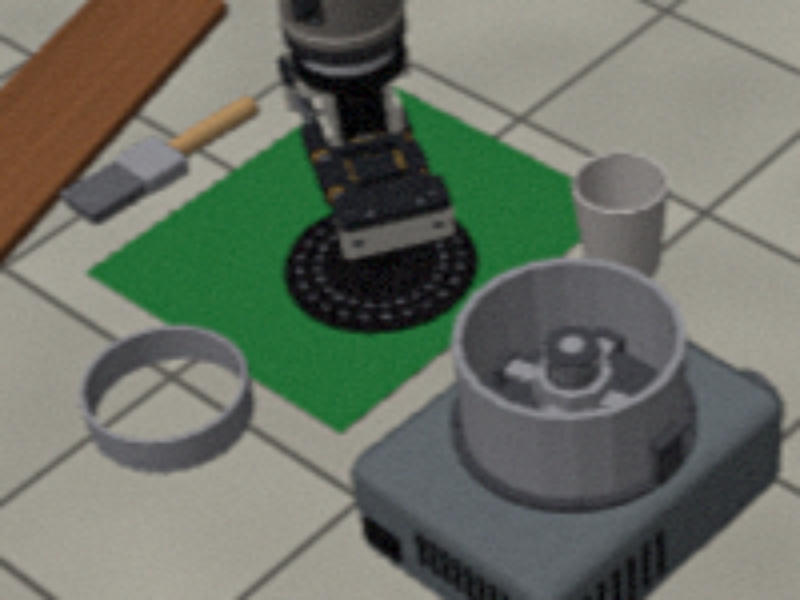

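{"api": "play_rows", "payload": {
  "moves": [
    [[0,0,0,0,0,0],[0,0,0,0,0,0]]
  ]
}}

```text
time: 19.52
position: [0.4961, -0.2731, 0.019]
tool_rot: [[0.521, 0.854, 0.0], [0.854, -0.521, 0.0], [0.0, -0.0, -1.0]]
force: [-0.2, -0.2, -0.1]
opening: 0.0004
```

```bash
python3 - <<'E'
from h import *
st();s=get_state();c=camera('wrist');cv2.imwrite('pics/w11.png',cv2.resize(c['color'][230:420,200:440],None,fx=3,fy=3,interpolation=2));P=cloud(c,s)
Q=(P-s['position'])@np.array(s['tool_rot'])
for v in (262,270,280,290,300,315,330): print(v,[tuple((Q[v,u]*1000).round(0)) for u in (270,285,300,314,330,345,360)])
E
```

```text
t 19.52 pos [ 0.4961 -0.2731  0.019 ] yaw 58.61 tilt [0.     0.0001] F [-0.2  -0.15 -0.09] T [-0.006  0.017  0.022] open 0.0004 q [-36.6  35.4  93.1   0.   51.5 -95.2]
262 [(np.float64(-21.0), np.float64(-8.0), np.float64(6.0)), (np.float64(-14.0), np.float64(-8.0), np.float64(6.0)), (np.float64(-5.0), np.float64(-14.0), np.float64(-9.0)), (np.float64(1.0), np.float64(-15.0), np.float64(-12.0)), (np.float64(9.0), np.float64(-14.0), np.float64(-9.0)), (np.float64(17.0), np.float64(-8.0), np.float64(6.0)), (np.float64(24.0), np.float64(-8.0), np.float64(6.0))]
270 [(np.float64(-21.0), np.float64(-4.0), np.float64(7.0)), (np.float64(-13.0), np.float64(-9.0), np.float64(-6.0)), (np.float64(-5.0), np.float64(-14.0), np.float64(-20.0)), (np.float64(1.0), np.float64(-15.0), np.float64(-23.0)), (np.float64(8.0), np.float64(-13.0), np.float64(-18.0)), (np.float64(17.0), np.float64(-4.0), np.float64(6.0)), (np.float64(24.0), np.float64(-4.0), np.float64(6.0))]
280 [(np.float64(-22.0), np.float64(2.0), np.float64(6.0)), (np.float64(-12.0), np.float64(-9.0), np.float64(-20.0)), (np.float64(-5.0)
[... 1200 characters left out ...]
p.float64(-2.0), np.float64(-35.0), np.float64(-103.0)), (np.float64(1.0), np.float64(-9.0), np.float64(-52.0)), (np.float64(5.0), np.float64(-36.0), np.float64(-103.0)), (np.float64(8.0), np.float64(-35.0), np.float64(-103.0)), (np.float64(11.0), np.float64(-36.0), np.float64(-104.0))]
330 [(np.float64(-8.0), np.float64(-36.0), np.float64(-110.0)), (np.float64(-5.0), np.float64(-35.0), np.float64(-109.0)), (np.float64(-1.0), np.float64(-36.0), np.float64(-111.0)), (np.float64(1.0), np.float64(-8.0), np.float64(-62.0)), (np.float64(5.0), np.float64(-35.0), np.float64(-109.0)), (np.float64(8.0), np.float64(-35.0), np.float64(-109.0)), (np.float64(11.0), np.float64(-35.0), np.float64(-110.0))]
```

View pics/w11.png

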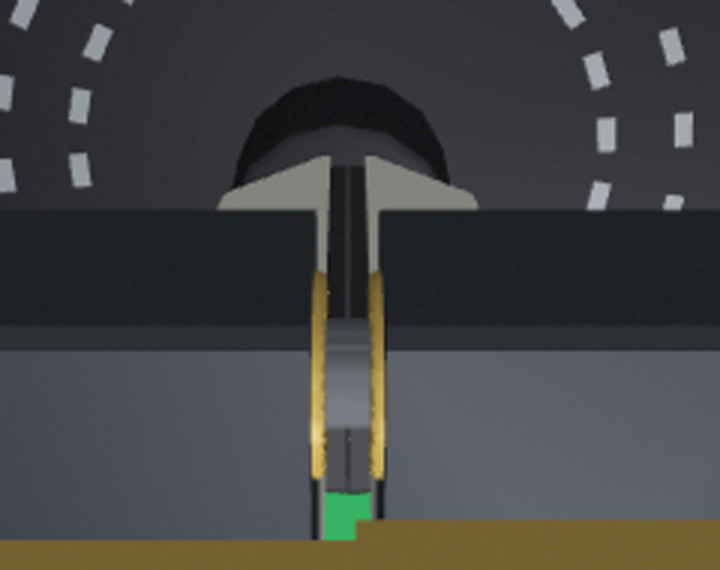

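The fingers closed fully (0.4 mm) at zero force. They overlap the lid's knob in the picture, and depth puts the knob top at 0.044 m, right where the pads are. So the pads got no contact on the knob at this height. I'll reopen and check that the lid hasn't moved.

{"api": "play_rows", "payload": {
  "moves": [
    [[0,0,0,0,0,0],[0,0,0,0,0,0],[0,0,0,0,0,0],[0,0,0,0,0,0],[0,0,0,0,0,0],[0,0,0,0,0,0],[0,0,0,0,0,0]]
  ],
  "hand": -0.5
}}

```text
time: 20.45
position: [0.4961, -0.2731, 0.019]
tool_rot: [[0.521, 0.854, 0.0], [0.854, -0.521, 0.0], [0.0, -0.0, -1.0]]
force: [-0.5, -0.0, -0.1]
opening: 0.0654
```

```bash
python3 - <<'E'
from h import *
st();s=get_state();c=camera('wrist');cv2.imwrite('pics/w12.png',c['color']);P=cloud(c,s)
Q=(P-s['position'])@np.array(s['tool_rot'])
k=(P[...,2]>.038)&(P[...,2]<.052)&(np.hypot(Q[...,0],Q[...,1])<.025);print('knob tool',Q[k].mean(0),np.ptp(Q[k],axis=0))
k=(P[...,2]>.009)&(P[...,2]<.02)&(np.hypot(Q[...,0],Q[...,1])<.09);print('disc z',np.percentile(P[k][:,2],[10,50,90]))
E
```

```text
t 20.45 pos [ 0.4961 -0.2731  0.019 ] yaw 58.61 tilt [0.     0.0001] F [-0.48 -0.02 -0.06] T [ 0.019  0.012 -0.015] open 0.0654 q [-36.6  35.4  93.1   0.   51.5 -95.2]
knob tool [ 7.99621202e-04 -3.05767698e-05 -2.33477339e-02] [0.03299122 0.03235486 0.00671374]
disc z [0.01176449 0.01258887 0.01340942]
```

View pics/w12.png

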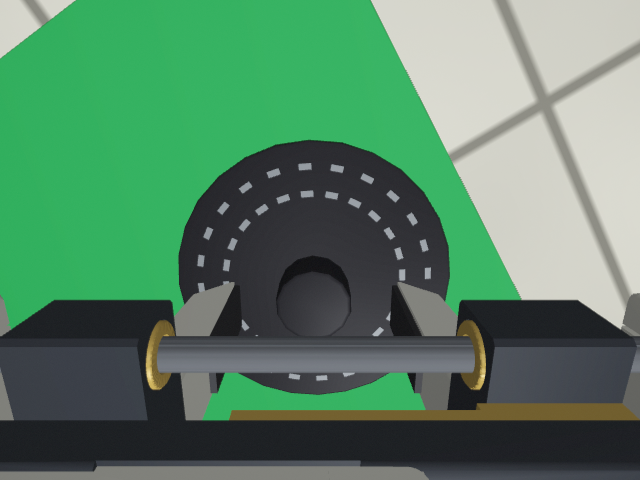

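The lid hasn't moved, and the knob is centred in the jaws at (0.8, 0.0) mm. I'll try 3 mm lower, nearer the stated grip point, closing while watching the opening.

{"api": "play_rows", "payload": {
  "moves": [
    [[0,0,0.001,0,0,0],[0,0,0.002,0,0,0],[0,0,0.003,0,0,0],[0,0,0.003,0,0,0]]
  ]
}}

```text
time: 21.0
position: [0.496, -0.273, 0.0159]
tool_rot: [[0.521, 0.854, -0.0], [0.854, -0.521, 0.0], [0.0, -0.0, -1.0]]
force: [1.2, 0.6, -0.6]
opening: 0.0687
```

{"api": "play_rows", "payload": {
  "moves": [
    [[0,0,0,0,0,0],[0,0,0,0,0,0],[0,0,0,0,0,0],[0,0,0,0,0,0],[0,0,0,0,0,0],[0,0,0,0,0,0]]
  ],
  "hand": 0.4,
  "squeeze": 20
}}

```text
time: 21.75
position: [0.4961, -0.2732, 0.016]
tool_rot: [[0.521, 0.854, 0.0], [0.854, -0.521, -0.0], [0.0, 0.0, -1.0]]
force: [0.5, -1.3, 0.2]
opening: 0.0314
```

```bash
python3 -c "
from h import *
st()"
```

```text
t 21.75 pos [ 0.4961 -0.2732  0.016 ] yaw 58.61 tilt [ 0. -0.] F [ 0.46 -1.28  0.22] T [-0.104  0.101  0.031] open 0.0314 q [-36.6  35.6  93.3   0.   51.1 -95.2]
```

{"api": "play_rows", "payload": {
  "moves": [
    [[0,0,0,0,0,0],[0,0,0,0,0,0],[0,0,0,0,0,0]]
  ],
  "hand": 1,
  "squeeze": 30
}}

```text
time: 22.12
position: [0.4961, -0.2731, 0.016]
tool_rot: [[0.521, 0.854, 0.0], [0.854, -0.521, 0.0], [0.0, 0.0, -1.0]]
force: [-1.0, -0.3, 0.0]
opening: 0.0314
```

```bash
python3 -c "
from h import *
st()"
```

```text
t 22.12 pos [ 0.4961 -0.2731  0.016 ] yaw 58.61 tilt [0.0001 0.    ] F [-1.02 -0.25  0.  ] T [-0.117  0.044  0.013] open 0.0314 q [-36.6  35.6  93.3   0.   51.1 -95.2]
```

The fingers now stop at 31.4 mm, the same reading as on the rotor's equal-sized knob, so this is a real grip. I'll lift a little and check.

{"api": "play_rows", "payload": {
  "moves": [
    [[0,0,-0.003,0,0,0],[0,0,-0.01,0,0,0],[0,0,-0.02,0,0,0],[0,0,-0.03,0,0,0],[0,0,-0.03,0,0,0],[0,0,-0.03,0,0,0]]
  ]
}}

```text
time: 22.88
position: [0.496, -0.273, 0.046]
tool_rot: [[0.521, 0.854, -0.0], [0.854, -0.521, 0.0], [0.0, -0.0, -1.0]]
force: [-0.0, -0.2, -2.9]
opening: 0.031
```

```bash
python3 - <<'E'
from h import *
st();s=get_state();c=camera('wrist');cv2.imwrite('pics/w13.png',c['color'])
E
```

```text
t 22.88 pos [ 0.496 -0.273  0.046] yaw 58.61 tilt [-0.0001  0.0002] F [-0.04 -0.23 -2.92] T [ 0.025 -0.015  0.011] open 0.031 q [-36.6  33.2  91.9   0.   54.9 -95.2]
```

View pics/w13.png

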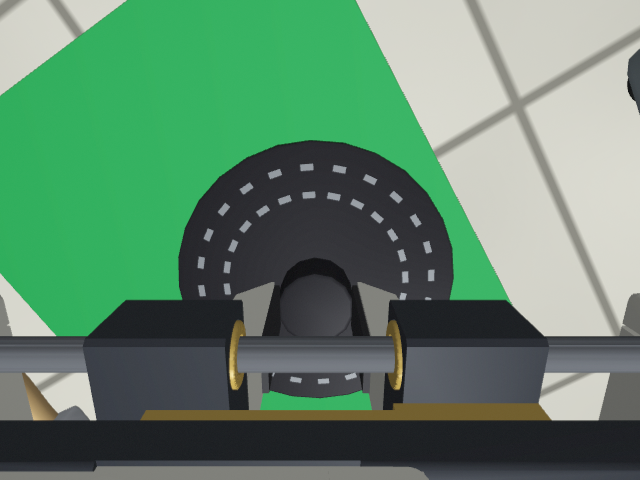

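The lid is held level and carries its weight. I'll lift, go over the chamber axis (TCP 0.5887, −0.0098, where the rotor seated), then lower. Flush should be at TCP z ≈ 0.196.

{"api": "play_rows", "payload": {
  "moves": [
    [[0,0,-0.05,0,0,0],[0,0,-0.11,0,0,0],[0,0,-0.17,0,0,0],[0,0,-0.2,0,0,0],[0,0,-0.22,0,0,0],[0,0,-0.22,0,0,0],[0,0,-0.22,0,0,0]]
  ]
}}

```text
time: 23.8
position: [0.4956, -0.2728, 0.2645]
tool_rot: [[0.521, 0.854, -0.002], [0.854, -0.521, 0.002], [0.0, -0.002, -1.0]]
force: [0.1, -1.1, -2.3]
opening: 0.031
```

```bash
python3 -c "
from h import *
st();rel(.5887,-.0098,.266,58.6)"
```

```text
t 23.8 pos [ 0.4956 -0.2728  0.2645] yaw 58.61 tilt [-0.0019  0.0016] F [ 0.12 -1.09 -2.28] T [0.014 0.021 0.017] open 0.031 q [-36.6  21.8  73.9   0.   84.4 -95.2]
row [ 0.273  -0.0575 -0.0013] [-0.0025 -0.0003  0.0002]
```

{"api": "play_rows", "payload": {
  "moves": [
    [[0.05,-0.0105,0,0,0,0],[0.1,-0.021,0,0,0,0],[0.15,-0.0316,0,0,0,0],[0.2,-0.042,0,0,0,0],[0.245,-0.0515,0,0,0,0],[0.265,-0.056,0,0,0,0],[0.273,-0.0575,0,0,0,0],[0.273,-0.0575,0,0,0,0],[0.273,-0.0575,0,0,0,0],[0.273,-0.0575,0,0,0,0]]
  ]
}}

```text
time: 25.05
position: [0.589, -0.0112, 0.2661]
tool_rot: [[0.522, 0.853, 0.0], [0.853, -0.522, -0.0], [0.0, 0.0, -1.0]]
force: [0.5, -0.0, -3.1]
opening: 0.0314
```

```bash
python3 - <<'E'
from h import *
st();rel(.5887,-.0098,.266,58.6);c=camera('wrist');cv2.imwrite('pics/w14.png',c['color'])
c=camera('scene');cv2.imwrite('pics/s14z.png',cv2.resize(c['color'][140:310,220:390],None,fx=3.5,fy=3.5))
E
```

```text
t 25.05 pos [ 0.589  -0.0112  0.2661] yaw 58.53 tilt [ 0.0002 -0.0001] F [ 0.51 -0.02 -3.09] T [-0.002  0.032  0.004] open 0.0314 q [ -8.5  24.4  69.8  -0.   85.8 -67.1]
row [ 0.001  -0.001   0.0001] [ 0.0002 -0.     -0.0013]
```

View pics/w14.png

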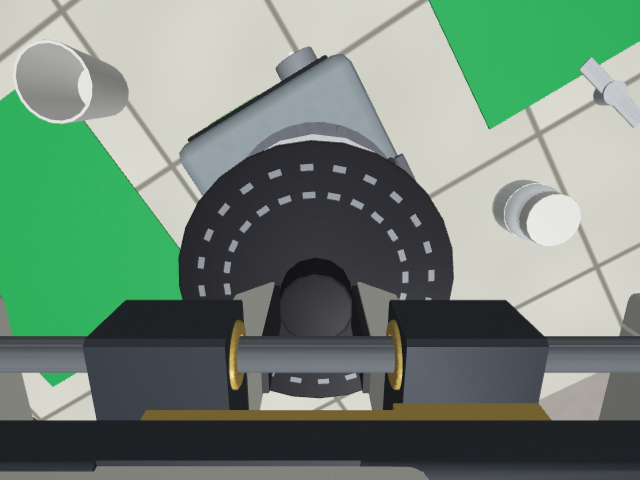

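View pics/s14z.png

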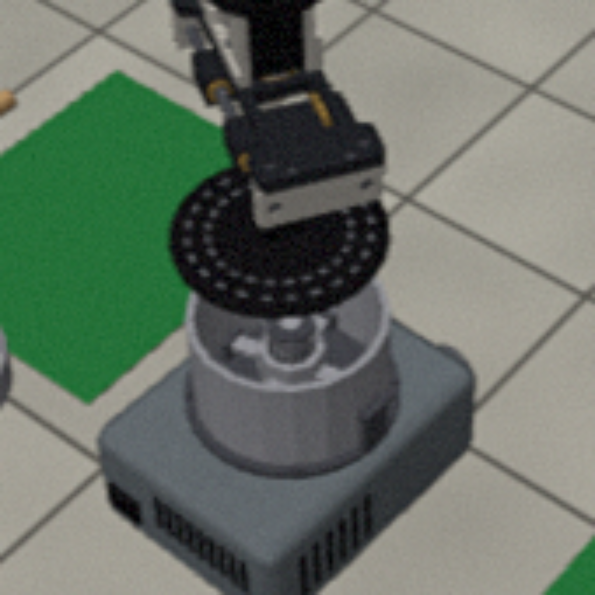

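The lid is level over the chamber, with the rim just peeking out symmetrically behind it. I'll lower with the 1 mm correction to 6 mm above flush.

{"api": "play_rows", "payload": {
  "moves": [
    [[0.001,-0.001,0.02,0,0,0],[0.001,-0.001,0.04,0,0,0],[0.001,-0.001,0.052,0,0,0],[0.001,-0.001,0.058,0,0,0],[0.001,-0.001,0.062,0,0,0],[0.001,-0.001,0.064,0,0,0],[0.001,-0.001,0.064,0,0,0],[0.001,-0.001,0.064,0,0,0]]
  ]
}}

```text
time: 26.15
position: [0.589, -0.0088, 0.2024]
tool_rot: [[0.521, 0.854, 0.001], [0.854, -0.521, -0.0], [0.0, 0.001, -1.0]]
force: [-0.7, 0.4, -1.7]
opening: 0.0314
```

```bash
python3 - <<'E'
from h import *
st()
E
```

```text
t 26.15 pos [ 0.589  -0.0088  0.2024] yaw 58.61 tilt [ 0.0007 -0.0001] F [-0.66  0.41 -1.71] T [-0.025  0.074  0.032] open 0.0314 q [ -8.3  26.3  76.6   0.   77.  -66.9]
```

{"api": "play_rows", "payload": {
  "moves": [
    [[-0.001,0,0.001,0,0,0],[-0.001,0,0.002,0,0,0],[-0.001,0,0.003,0,0,0],[-0.001,0,0.004,0,0,0],[-0.001,0,0.005,0,0,0],[-0.001,0,0.005,0,0,0],[-0.001,0,0.005,0,0,0]]
  ]
}}

```text
time: 27.02
position: [0.5884, -0.0096, 0.197]
tool_rot: [[0.521, 0.854, 0.0], [0.854, -0.521, 0.0], [0.0, 0.0, -1.0]]
force: [-0.3, 0.8, -2.9]
opening: 0.0311
```

```bash
python3 - <<'E'
from h import *
st()
E
```

```text
t 27.02 pos [ 0.5884 -0.0096  0.197 ] yaw 58.61 tilt [0.0001 0.0001] F [-0.27  0.75 -2.92] T [ 0.025  0.016 -0.006] open 0.0311 q [ -8.4  26.5  77.2   0.   76.3 -67. ]
```

{"api": "play_rows", "payload": {
  "moves": [
    [[0,0,0.0003,0,0,0],[0,0,0.0006,0,0,0],[0,0,0.0009,0,0,0],[0,0,0.001,0,0,0],[0,0,0.001,0,0,0]]
  ]
}}

```text
time: 27.65
position: [0.5884, -0.0096, 0.1961]
tool_rot: [[0.521, 0.854, 0.0], [0.854, -0.521, 0.0], [0.0, 0.0, -1.0]]
force: [-0.4, -0.5, -2.0]
opening: 0.0312
```

```bash
python3 - <<'E'
from h import *
st()
E
```

```text
t 27.65 pos [ 0.5884 -0.0096  0.1961] yaw 58.61 tilt [0.0001 0.0001] F [-0.43 -0.46 -2.04] T [ 0.054 -0.024 -0.037] open 0.0312 q [ -8.4  26.5  77.3   0.   76.2 -67. ]
```

{"api": "play_rows", "payload": {
  "moves": [
    [[0,0,0.0003,0,0,0],[0,0,0.0006,0,0,0],[0,0,0.0006,0,0,0],[0,0,0.0006,0,0,0]]
  ]
}}

```text
time: 28.15
position: [0.5884, -0.0096, 0.1959]
tool_rot: [[0.521, 0.854, 0.001], [0.854, -0.521, -0.0], [0.0, 0.001, -1.0]]
force: [-1.7, -0.5, 5.1]
opening: 0.0316
```

```bash
python3 - <<'E'
from h import *
st()
E
```

```text
t 28.15 pos [ 0.5884 -0.0096  0.1959] yaw 58.62 tilt [ 0.0007 -0.0001] F [-1.74 -0.49  5.12] T [-0.021  0.383  0.014] open 0.0316 q [ -8.4  26.5  77.3   0.   76.1 -67. ]
```

Contact at TCP 0.196 m, exactly the flush height, with about 7 N. I'll ease off 0.4 mm, open and rise.

{"api": "play_rows", "payload": {
  "moves": [
    [[0,0,-0.0004,0,0,0],[0,0,-0.0004,0,0,0],[0,0,-0.0004,0,0,0],[0,0,-0.0004,0,0,0],[0,0,-0.0004,0,0,0],[0,0,-0.0004,0,0,0]]
  ],
  "hand": -0.4
}}

```text
time: 28.9
position: [0.5883, -0.0096, 0.1958]
tool_rot: [[0.521, 0.854, 0.0], [0.854, -0.521, 0.0], [0.0, 0.0, -1.0]]
force: [-0.2, 1.0, -0.4]
opening: 0.0645
```

{"api": "play_rows", "payload": {
  "moves": [
    [[0,0,-0.01,0,0,0],[0,0,-0.04,0,0,0],[0,0,-0.09,0,0,0],[0,0,-0.13,0,0,0],[0,0,-0.14,0,0,0],[0,0,-0.14,0,0,0],[0,0,-0.14,0,0,0]]
  ]
}}

```text
time: 29.78
position: [0.5878, -0.0095, 0.3341]
tool_rot: [[0.521, 0.854, -0.003], [0.854, -0.521, 0.001], [-0.001, -0.003, -1.0]]
force: [0.7, 0.0, -0.3]
opening: 0.0641
```

```bash
python3 - <<'E'
from h import *
st();s=get_state();c=camera('wrist');cv2.imwrite('pics/w15.png',c['color']);P=cloud(c,s)
z=P[...,2];d=np.hypot(P[...,0]-.5877,P[...,1]+.0085)
k=(d<.06)&(d>.022)&(abs(z-.194)<.015);k[250:]=0
A=np.c_[P[k][:,:2]-[.588,-.009],np.ones(k.sum())];q=np.linalg.lstsq(A,P[k][:,2],rcond=None)[0];print('disc plane slope',q[:2],'z',q[2],'(exp .194)')
k=(d<.014);print('knob top',np.nanmedian(z[k]),'(exp .224)')
c=camera('scene');cv2.imwrite('pics/s15.png',c['color']);cv2.imwrite('pics/s15z.png',cv2.resize(c['color'][180:310,230:380],None,fx=5,fy=4.6))
c=camera('top');cv2.imwrite('pics/t15.png',c['color'])
E
```

```text
t 29.77 pos [ 0.5878 -0.0095  0.3341] yaw 58.61 tilt [-0.003   0.0005] F [ 0.66  0.05 -0.28] T [-0.014  0.014  0.031] open 0.0641 q [ -8.4  23.5  60.9   0.   95.8 -67. ]
disc plane slope [-0.00100628  0.00193016] z 0.19257737413390769 (exp .194)
knob top 0.22246214481669024 (exp .224)
```

View pics/w15.png

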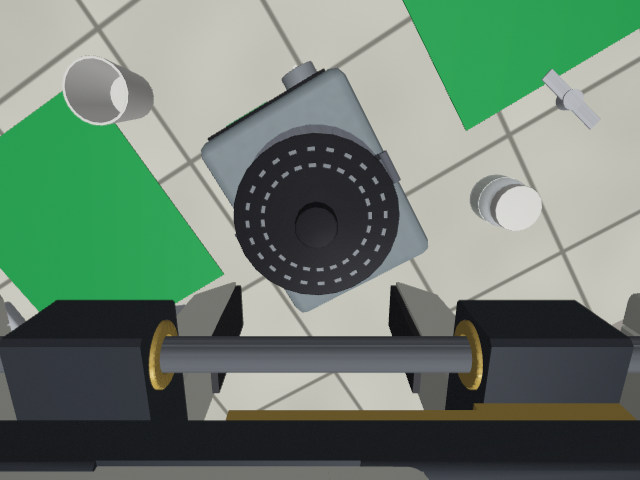

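View pics/s15z.png

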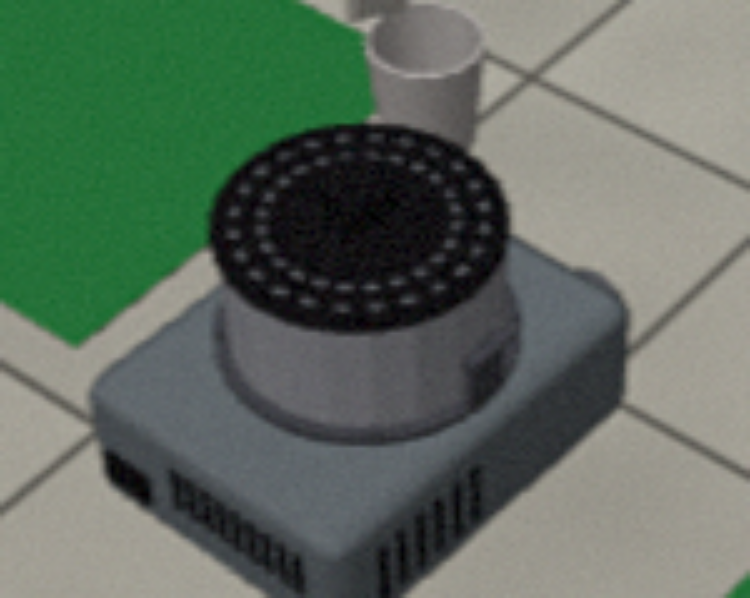

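View pics/t15.png

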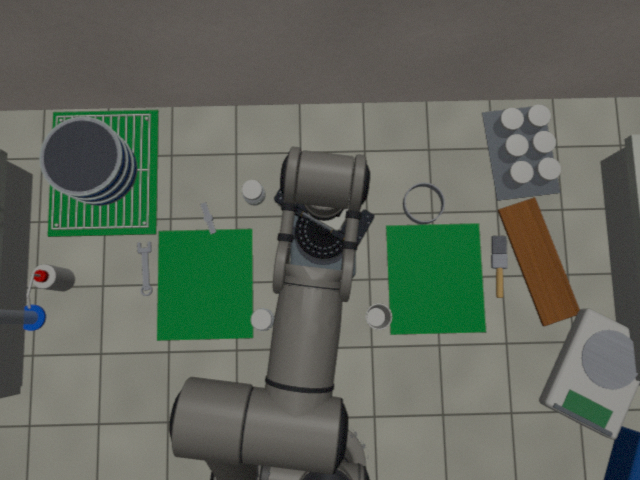

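The lid lies level (slope about 0.002) and concentric on the chamber. Disc top measures 0.1926 m, the same −1.5 mm depth bias seen on every object here. The other things are where they were and the gripper is clear, so I'm handing in.

```bash
python3 -c "
from h import *
print(job_done())"
```

```text
the job is handed in; nothing more can be done
None
```

The mill is back together: the rotor is fully home on the drive pin and the lid lies flush on the chamber rim. I handed it in at about 30 s of the 72 s allowed. No verdict comes back from the hand-in.

- **Rotor:** I read the pin's direction from the wrist camera and lined the slots up before lowering. The rotor slid over the shaft and past the pin without needing a turn. It stopped at the home height, 9 mm below where it would ride on the pin, with about 7 N of pressure. Afterwards its knob top measured 0.177 m (0.178 expected home, 0.187 if riding).
- **Lid:** My first grip closed through the knob with no contact. The fingers shut to 0.4 mm at zero force and overlapped the knob in the picture, and I don't know why. The lid had not moved. Gripping 3 mm lower, closer to the stated grip point, held it properly, and I set it down with about 7 N at the flush height.
- **Last checks:** The lid is level (slope about 0.002) and centred. The lid's disc top measured 0.1926 m against 0.194 expected, and its knob top 0.2225 m against 0.224. That is the same roughly 1.5 mm low bias the wrist camera showed on the other objects. The gripper is open and clear, and the other things look unmoved in the last top picture.
- **Disagreement:** The top and wrist cameras differed by about 3 mm horizontally. I went by the wrist camera and contact.

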